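# Set up the vacuum manifold for a filter run

### The arm

A 7-joint arm with a two-finger parallel gripper is mounted at the origin on the work surface. World frame = base frame: x ahead of the robot, y to its left, z up, the work surface at z = 0. Lengths are in m, angles in rad, forces in N, time in s.
With the tool pointing down it reaches from about 0.375 to 0.925 m from the base axis. Payload 3.1 kg.
Tool frame: the origin (TCP) lies between the finger pads; the fingertips stand 22 mm ahead of it and the grasp point (between the pads) lies 3 mm ahead of it; z points along the fingers, y is the direction in which the jaws open and shut (so a half turn about z gives the same grasp; the last joint's range is limited). The gripper opens to 85 mm and grips with 20 to 120 N. Pads are 22 mm wide; open, the fingers measure 114 mm over their backs; the gripper's body (76 mm by 85 mm) begins 54 mm behind the grasp point. The pads swing forward as they close: fully open they stand 13 mm farther back than shut.
Start: joints at [1.015, 0.383, 0.044, 1.598, -0.018, 1.161, -0.05], TCP at [0.287, -0.583, 0.253] pointing down, gripper open.
Joint ranges: [-2.61, 2.61], [-0.41, 2.15], [-1.48, 1.57], [0, 2.5], [-1.57, 4.71], [0.05, 1.97], [-2.85, 2.85]. Speed limits (rad/s): [2.79, 2.79, 3.14, 3.14, 3.14, 3.14, 3.14].

### API

Orientations are given as a unit quaternion [x, y, z, w].
In Python, from workcell import ctrl gives the robot as it stands.
- The arm moves only by the shell command python3 -m handwheel 'ROWS'. ROWS is JSON, one flat list of numbers, 7 for each row, row after row: the shift along the tool's x, y, z in units of 25 mm (1.0 is 25 mm), then the turn, a rotation vector about the tool's x, y, z in units of 6 degrees (1.0 is 6 degrees), then the closure, from 0 (fully open) to 1 (shut). In form: [dx, dy, dz, rx, ry, rz, gripper, dx, dy, dz, rx, ry, rz, gripper, ...]. A call has 1 to 10 rows; each row shifts and turns the commanded pose from where the row before left it, along the tool's axes as they then stand; what a row does not reach is not made up. A row lasts 1/10 s, in which the tool goes at most 50 mm and 8.59 degrees, less where a joint would pass 70% of its speed; a pose out of reach is approached as far as the arm can. A call is refused whole if a number of a shift passes 1 or a number of a turn 1, either way. A call with a gripper value outside its range is refused whole. The fingers move at their own pace and stop on an object; the grip force is fixed at half the most. Time passes only in rows, so rows that do not move let the fingers close. It gives the time, the measured TCP pose, the force and the opening at its end, in the units of the state.
- ctrl.sense(): the state, without advancing time (a new reading comes with each control period).
- ctrl.read_camera(name): name is "scene" or "top" or "wrist"; returns the picture (384x512x3 uint8, blue, green, red); there is no depth.
- ctrl.camera_model(name): a dict with "fx", "fy", "cx", "cy" (pixels), "position" and "attitude" of the camera in the world. Camera axes: x right, y up, looking along -z (the intrinsics and any distortion apply to the point x, -y, -z); pixel columns grow to the right and rows downward; lengths in m; the calibration is good to about 2 mm. A picture is of the moment at which its call begins: read the wrist's pose just before it. camera_model takes no time and is no camera call; for the wrist camera it gives the pose at the moment of the call.
- ctrl.hand_in(): hands the job in, once; it reports no verdict.
The state is a dict: "time_s": time; "joint_positions": joint angles; "qvel": joint speeds; "tau": joint torques, N m; "ee_pos": TCP position; "eef_rot": TCP orientation; "contact_force": force on the tool from outside, world axes, zero at the start; "moment": the same for the moment, N m; "finger_gap": opening from 0.0 (shut) to 1.0 (fully open).
Only numpy, scipy, OpenCV 4.12 (cv2) and the standard library are available. Lean on these libraries where they do the work, as an engineer would, in place of code of your own. Each camera call takes 0.05 s, during which the arm holds its last target.

### The job

Set up the bench vacuum manifold for a filter run. First shut the suction lever, which was left open; then stand every collection trough that is out on the bench in a lane of the open basin, one to a lane, lay the cover frame over them so that it is fully home on the basin rim, and then seat both filter blocks in its windows with their flanges flat on the plate. When all of it is in, open the suction lever to half, 45 degrees at the middle mark of its scale, and leave the other things on the bench where they are.

Things in the scene. Friction and masses are not known exactly. Their poses are not given: they have to be found in the camera images.
- basin_floor (a point): bench vacuum manifold, fixed: an open grey basin, with a white pump housing at its -y side. Site: centre of the basin's inner floor, 10 mm above the bench; x (away from the robot) along the lanes, y across, z up. Inside 128 (x) by 172 (y) mm, walls 6 thick, rim 66 above the floor. Housing: x -70 to 70, y -200 to -108 mm, top 75 mm above this point
- lane1 (a point): floor centre of the first basin lane, 65.5 mm to -y of basin_floor; 128 x 40 mm. Three black ribs along x, 5 wide, 12 high, at y = -43, 0 and 43 mm part the floor into four lanes. One trough to a lane, any trough in any lane, either way round
- lane2 (a point): floor centre of the second lane, 21.5 mm to -y of basin_floor; 128 x 38 mm
- lane3 (a point): floor centre of the third lane, 21.5 mm to +y of basin_floor; 128 x 38 mm
- lane4 (a point): floor centre of the fourth lane, 65.5 mm to +y of basin_floor; 128 x 40 mm
- suction_lever (a joint): suction lever on top of the pump housing, quarter turn about an upright axis, rad: 0 = shut, pointing to the manifold's +x; grows clockwise seen from above to 1.571 = fully open, pointing to its -y; 0.785 = half open, at the long middle mark. Starts well open, at 1.0 to 1.5. Stays where it is left; about 1.5 N at the knob moves it
- lever_knob (a point): upright black knob at the end of the lever, 18 mm diameter, 36 high;  on its axis, 19 mm below its top and 17 above its foot; 70 mm from the pivot axis; it moves with the lever
- lever_pivot (a point): point on the lever's upright axis, at the height of the lever's bar; axes as basin_floor
- trough1_mid (a point): white collection trough, 108 long x 28 wide mm, open top, rim 28 high; a flat grip tab stands across its middle: 10 mm thick along the trough's length, 22 wide, top 54 above the underside; 60 g. Site: on its centre, 27 mm above the underside; x along its length, z up. 2 to 4 of the four troughs are on the bench, upright, to the right; None when absent
- trough2_mid (a point): white collection trough, 108 long x 28 wide mm, open top, rim 28 high; a flat grip tab stands across its middle: 10 mm thick along the trough's length, 22 wide, top 54 above the underside; 60 g. Site: on its centre, 27 mm above the underside; x along its length, z up. 2 to 4 of the four troughs are on the bench, upright, to the right; None when absent
- trough3_mid (a point): white collection trough, 108 long x 28 wide mm, open top, rim 28 high; a flat grip tab stands across its middle: 10 mm thick along the trough's length, 22 wide, top 54 above the underside; 60 g. Site: on its centre, 27 mm above the underside; x along its length, z up. 2 to 4 of the four troughs are on the bench, upright, to the right; None when absent
- trough4_mid (a point): white collection trough, 108 long x 28 wide mm, open top, rim 28 high; a flat grip tab stands across its middle: 10 mm thick along the trough's length, 22 wide, top 54 above the underside; 60 g. Site: on its centre, 27 mm above the underside; x along its length, z up. 2 to 4 of the four troughs are on the bench, upright, to the right; None when absent
- cover_mid (a point): aluminium cover frame, 156 (x) x 200 (y) mm, flat on the bench to the left, right way up, 320 g: 8 mm plate over an 8 mm deep black lip; black lifting rib along x on top, 100 long, 12 thick. Site: centre, 18 mm above the lip's underside (plate top at 16, rib top at 36); x along the rib, z up. Either way round fits. Fully home, the point is 76 mm above basin_floor: plate on the rim
- cover_window1 (a point): centre of one cover window, 46 mm to -y of cover_mid, level with the plate's top; window 104 (x) x 50 (y) mm. The lip under the cover is 122 (x) x 166 (y) mm outside and drops inside the basin rim with 3 mm play all round
- cover_window2 (a point): centre of the other window, 46 mm to +y of cover_mid, level with the plate's top; same size
- filter1_mid (a point): white filter block, 56 mm high: foot 98 x 44 x 12 high, flange 116 x 56 (12 to 18 up), well block 108 x 42 above it (grip across the 42 mm), two rows of six dark wells on top; 140 g. Site: centre, 28 mm above the underside; x along its length, z up. Starts beyond the manifold. Either block fits either window and way round; seated, the point is 16 mm above the window's point
- filter2_mid (a point): the second, identical filter block; point and fit as for filter1_mid
- reagent: bystander: amber bottle, 34 mm diameter, 72 high, standing among the troughs; origin under its centre
- beadpot: bystander: white pot with blue cap, 46 mm diameter, 52 high, among the troughs; origin under its centre
- rotor: bystander: grey rotor disc, 96 mm diameter, 10 thick with a 12 mm hub, in line with the filter blocks; origin under its centre
- rotor_lid: bystander: clear round rotor lid, 104 mm diameter, 32 high, far left; origin under its centre
- tip_box: bystander: tip box, 88 x 123 x 72 mm, far right; origin under its centre
Not all that is in view belongs to the job. Leave any yellow look-alike of the part that bears filter2_mid alone.

How it is judged:
On the way, in this order (a step that is already met when the one before it is completed fails the run):
1. the suction lever is shut (value of joint suction_lever below 0.1 rad), for 0.2 s.
2. every trough present stands in a lane of the basin (x of trough1_mid in the frame of basin_floor between -0.014 and 0.014 m and y of trough1_mid in the frame of basin_floor between -0.078 and 0.078 m and z of trough1_mid in the frame of basin_floor between 0.022 and 0.032 m and angle between each of trough1_mid, trough2_mid, trough3_mid, trough4_mid's own z axis and vertical below 0.12 rad and x of trough2_mid in the frame of basin_floor between -0.014 and 0.014 m and y of trough2_mid in the frame of basin_floor between -0.078 and 0.078 m and z of trough2_mid in the frame of basin_floor between 0.022 and 0.032 m and x of trough3_mid in the frame of basin_floor between -0.014 and 0.014 m and y of trough3_mid in the frame of basin_floor between -0.078 and 0.078 m and z of trough3_mid in the frame of basin_floor between 0.022 and 0.032 m and x of trough4_mid in the frame of basin_floor between -0.014 and 0.014 m and y of trough4_mid in the frame of basin_floor between -0.078 and 0.078 m and z of trough4_mid in the frame of basin_floor between 0.022 and 0.032 m), for 0.2 s.
3. the cover frame is fully home on the basin rim over the troughs (all of step 2 and x of cover_mid in the frame of basin_floor between -0.006 and 0.006 m and y of cover_mid in the frame of basin_floor between -0.006 and 0.006 m and z of cover_mid in the frame of basin_floor between 0.073 and 0.079 m and angle between cover_mid's own z axis and vertical below 0.04 rad), for 0.2 s.
4. both filter blocks are seated in the cover's windows (x of cover_mid in the frame of basin_floor between -0.006 and 0.006 m and y of cover_mid in the frame of basin_floor between -0.006 and 0.006 m and z of cover_mid in the frame of basin_floor between 0.073 and 0.079 m and angle between each of cover_mid, filter1_mid, filter2_mid's own z axis and vertical below 0.04 rad and x of filter1_mid in the frame of cover_mid between -0.006 and 0.006 m and z of filter1_mid in the frame of cover_mid between 0.011 and 0.017 m and (y of filter1_mid in the frame of cover_mid between -0.052 and -0.04 m or y of filter1_mid in the frame of cover_mid between 0.04 and 0.052 m) and x of filter2_mid in the frame of cover_mid between -0.006 and 0.006 m and z of filter2_mid in the frame of cover_mid between 0.011 and 0.017 m and (y of filter2_mid in the frame of cover_mid between -0.052 and -0.04 m or y of filter2_mid in the frame of cover_mid between 0.04 and 0.052 m)), for 0.2 s.
5. the suction lever is opened to half (all of step 4 and value of joint suction_lever between 0.6854 and 0.8854 rad), for 0.2 s.
At the end, for the whole second after the job is handed in: Troughs present stand in lanes on the basin floor (5 mm in height), cover home on the rim (3 mm in height, 6 mm sideways, level), both filter blocks seated in the windows (3 mm in height, 6 mm sideways, level), lever at 45 deg within 0.1 rad, all at rest (all of step 2 and all of step 5 and linear speed of each of trough1, trough2, trough3, trough4, cover, filter1, filter2 below 0.02 m/s); the robot touches nothing.
It fails at once if a bystander is tipped over or shoved more than 6 cm (distance of any of reagent, beadpot, rotor, rotor_lid, tip_box from where it was at the start of the episode above 0.06 m or angle between any of reagent, beadpot, rotor, rotor_lid, tip_box's own z axis and vertical above 0.7 rad).
Of trough1, trough2, trough3, trough4 only 2 to 4 are there at a start; the rules pass over those that are not, and their reading is None.
At some moment in a run one of trough1, trough2, trough3, trough4, filter1, filter2 may be knocked a few centimetres aside while the robot is not near it.
Once in a run the grip may slacken for a moment while it holds something.
It also fails if it takes over 210 s, if anything falls off the work surface, if the arm or the gripper's body presses on something with over 40 N, if the wrist force passes 120 N, or if a joint passes its speed limit or range.

## Working session

There is one attempt and no reset: what is moved stays moved. The work goes in short steps, Python scripts to look and compute and a shell command to move; the robot and the scene stay as the last step left them, time stands still between calls to the robot, and variables do not carry over. Pictures are saved under pics/ and viewed, and the job is handed in when it is done.

```bash
ls; mkdir -p pics; python3 - <<'E'
from workcell import ctrl
import cv2
s=ctrl.sense();print(s)
for n in("scene","top","wrist"):
    print(n,ctrl.camera_model(n)); cv2.imwrite(f"pics/a_{n}.png",ctrl.read_camera(n))
E
```

```text
pics
{'time_s': 0.0, 'joint_positions': array([ 1.01520218,  0.38383028,  0.04383436,  1.59958248, -0.01787297,
        1.16118543, -0.04993276]), 'qvel': array([ 5.48890955e-05, -1.14337404e-03,  1.46817861e-03,  5.66978171e-04,
        6.09576085e-04, -1.56413025e-03, -7.54873740e-04]), 'tau': array([-6.39462705e-04, -4.33456779e+01,  1.02403589e+00, -2.49512637e+01,
        1.05501295e-02,  1.13023023e-02, -9.25213271e-06]), 'ee_pos': array([ 0.28688086, -0.58228125,  0.2518862 ]), 'eef_rot': array([ 9.73909914e-01,  2.26931206e-01, -3.76314217e-04, -1.25129091e-03]), 'contact_force': array([-0.35144352,  0.27472108, -0.02248458]), 'moment': array([-0.03224191,  0.00982882, -0.00958664]), 'finger_gap': 1.0022449904542525}
scene {'fx': 407.83142429684557, 'fy': 407.83142429684557, 'cx': 252.80518546911807, 'cy': 192.3160789491031, 'position': array([ 1.0643283 , -0.68992631,  1.12011262]), 'attitude': array([0.32796726, 0.09364243, 0.28210568, 0.89670784])}
top {'fx': 386.57712528519386, 'fy': 386.57712528519386, 'cx': 253.91780540463586, 'cy': 200.69343666162902, 'position': array([0.49207294, 0.00239073, 1.37457525]), 'attitude': array([ 0.02244297, -0.01946147, -0.70360393,  0.70997118])}
wrist {'fx': 338.5062934261693, 'fy': 338.5062934261693, 'cx': 252.27773088196312, 'cy': 192.3636482553857, 'position': array([ 0.35432459, -0.55006453,  0.37234762]), 'attitude': array([-0.12283915,  0.07767943, -0.52189713,  0.84053545])}
```

View pics/a_scene.png

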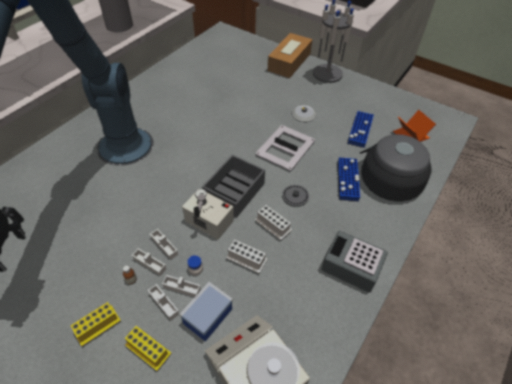

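View pics/a_top.png

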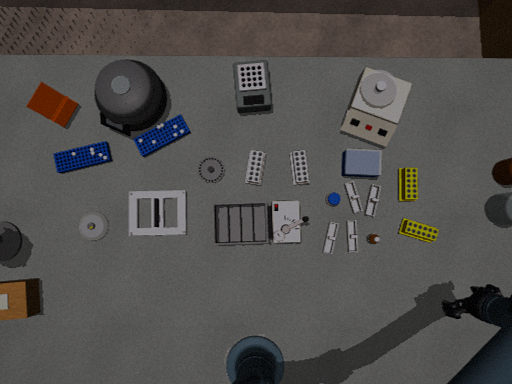

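View pics/a_wrist.png

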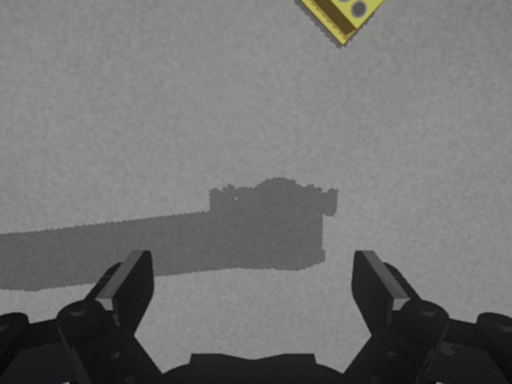

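The top view shows the basin at (241,224) and the housing with its lever at about (286,222). The four troughs are near (331,237), (352,236), (353,196) and (373,200). The cover is at (158,213), the filters at (256,167) and (300,167), and the yellow decoys at (408,184) and (419,230). I'll write the helpers next and zoom in.

```bash
cat > h.py <<'E'
from workcell import ctrl
import cv2, numpy as np
from scipy.spatial.transform import Rotation as R
def ray(m,u,v):
    d=np.array([(u-m['cx'])/m['fx'],-(v-m['cy'])/m['fy'],-1.0])
    return R.from_quat(m['attitude']).apply(d)
def onplane(m,u,v,z):
    d=ray(m,u,v);p=np.array(m['position']);return p+d*(z-p[2])/d[2]
def proj(m,P):
    q=R.from_quat(m['attitude']).inv().apply(np.array(P)-np.array(m['position']))
    return np.array([m['cx']+m['fx']*q[0]/-q[2], m['cy']-m['fy']*q[1]/-q[2]])
def tool():
    s=ctrl.sense();r=R.from_quat(s['eef_rot']);x=r.apply([1,0,0])
    return s,np.array(s['ee_pos']),r,np.degrees(np.arctan2(x[1],x[0]))
def go(P,yaw):
    """offset to TCP target P (world) with tool-x at yaw deg, pointing down; prints tool-frame units"""
    s,p,r,y=tool()
    a=np.radians(yaw)
    rt=R.from_matrix(np.array([[np.cos(a),np.sin(a),0],[np.sin(a),-np.cos(a),0],[0,0,-1]]))
    rv=(r.inv()*rt).as_rotvec()
    print('t',round(s['time_s'],2),'tcp',p.round(4),'yaw',round(y,2),'gap',round(s['finger_gap'],3),'F',np.round(s['contact_force'],1))
    print(' shift now-axes units',(r.inv().apply(np.array(P)-p)/.025).round(2),' final-axes units',(rt.inv().apply(np.array(P)-p)/.025).round(2),'turn units',(np.degrees(rv)/6).round(2))
def snap(name,fn=None):
    m=ctrl.camera_model(name);im=ctrl.read_camera(name)
    if fn: cv2.imwrite('pics/'+fn+'.png',im)
    return m,im
E
python3 - <<'E'
from h import *
im=cv2.imread('pics/a_top.png')
c=im[140:260,120:320];cv2.imwrite('pics/b1.png',cv2.resize(c,None,fx=4,fy=4,interpolation=cv2.INTER_CUBIC))
c=im[140:260,260:440];cv2.imwrite('pics/b2.png',cv2.resize(c,None,fx=4,fy=4,interpolation=cv2.INTER_CUBIC))
E
```

```text
(no output)
```

View pics/b1.png

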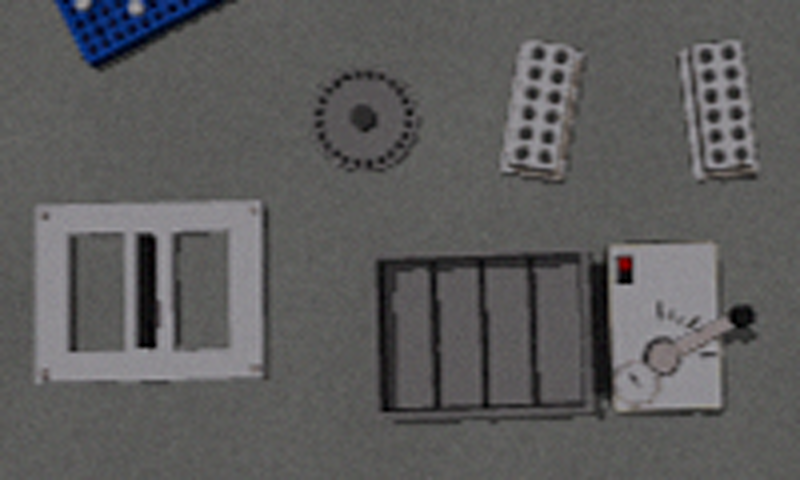

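View pics/b2.png

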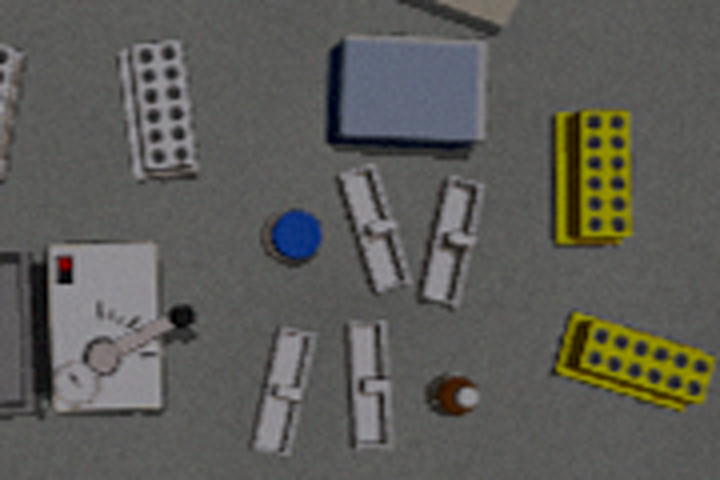

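```bash
python3 - <<'E'
from h import *
m=ctrl.camera_model('top')
def P(u,v,z,ox=120): return onplane(m,(u+.5)/4-.5+ox,(v+.5)/4-.5+140,z)
def show(n,pts,z,ox=120):
    q=np.array([P(u,v,z,ox) for u,v in pts]);print(n,q[:,:2].round(3).tolist(),'mean',q.mean(0).round(4))
    return q
q=show('basin rim',[(378,259),(592,252),(596,411),(380,412)],.076)
q=show('housing',[(610,246),(718,243),(720,410),(612,412)],.085)
q=show('cover',[(37,205),(263,201),(265,378),(36,381)],.016)
q=show('pivot,knob',[(662,355),(741,314)],.10)
q=show('f1 top',[(525,42),(578,48),(560,172),(506,167)],.056)
q=show('f2 top',[(692,44),(740,41),(758,172),(706,176)],.056)
# troughs: rim corners z=.028
for n,p in dict(A=[(282,328),(315,332),(290,455),(254,450)],B=[(349,322),(385,321),(392,445),(355,447)],C=[(338,173),(374,165),(410,284),(378,292)],D=[(450,176),(484,184),(455,307),(421,300)]).items():
    q=show(n,p,.028,260); d=(q[0]+q[1]-q[2]-q[3])/2; print('   L',np.linalg.norm(d).round(3),'dir',np.degrees(np.arctan2(d[1],d[0])).round(1))
q=show('bottle,pot',[(458,397),(296,235)],.06,260)
# top of boundary of yellow
E
```

```text
basin rim [[0.556, 0.142], [0.563, -0.038], [0.43, -0.042], [0.427, 0.138]] mean [0.494 0.05  0.076]
housing [[0.568, -0.053], [0.571, -0.143], [0.432, -0.145], [0.43, -0.055]] mean [ 0.5001 -0.0989  0.085 ]
cover [[0.603, 0.45], [0.609, 0.251], [0.453, 0.246], [0.449, 0.447]] mean [0.5285 0.3484 0.016 ]
pivot,knob [[0.477, -0.095], [0.512, -0.16]] mean [ 0.4946 -0.1277  0.1   ]
f1 top [[0.745, 0.02], [0.74, -0.025], [0.632, -0.011], [0.636, 0.036]] mean [0.6883 0.005  0.056 ]
f2 top [[0.744, -0.123], [0.747, -0.165], [0.634, -0.18], [0.63, -0.136]] mean [ 0.6888 -0.151   0.056 ]
A [[0.501, -0.257], [0.498, -0.286], [0.392, -0.264], [0.396, -0.233]] mean [ 0.4468 -0.2598  0.028 ]
   L 0.109 dir -12.4
B [[0.507, -0.315], [0.508, -0.347], [0.401, -0.352], [0.399, -0.32]] mean [ 0.454  -0.3334  0.028 ]
   L 0.108 dir 2.7
C [[0.637, -0.306], [0.644, -0.338], [0.541, -0.368], [0.533, -0.341]] mean [ 0.5889 -0.3383  0.028 ]
   L 0.109 dir 17.4
D [[0.635, -0.404], [0.629, -0.434], [0.521, -0.407], [0.527, -0.378]] mean [ 0.578  -0.4058  0.028 ]
   L 0.111 dir -13.6
bottle,pot [[0.444, -0.399], [0.58, -0.263]] mean [ 0.5123 -0.3313  0.06  ]
```

```bash
python3 - <<'E'
from h import *
go([0.42,-0.30,0.30],0)
m=ctrl.camera_model('wrist');s,p,r,y=tool()
print(r.inv().apply(m['position']-p), r.inv().apply(R.from_quat(m['attitude']).apply([0,0,-1])))
E
```

```text
t 0.15 tcp [ 0.287  -0.5824  0.2521] yaw 26.24 gap 1.0 F [ 1.  -0.1 -0.4]
 shift now-axes units [ 9.77 -7.79 -1.9 ]  final-axes units [  5.32 -11.3   -1.91] turn units [-0.02  0.01  4.37]
[ 0.07469965  0.00054664 -0.12038383] [-2.87464412e-01  4.12266901e-04  9.57791231e-01]
```

```bash
python3 -m handwheel '[1,-1,-0.3,0,0,0.87,0, 1,-1,-0.3,0,0,0.87,0, 0.8,-1,-0.3,0,0,0.87,0, 0.7,-1,-0.3,0,0,0.87,0, 0.6,-1,-0.3,0,0,0.87,0, 0.6,-1,-0.2,0,0,0,0, 0.6,-1,-0.2,0,0,0,0, 0.5,-1,0,0,0,0,0, 0,-1,0,0,0,0,0, 0,-1,0,0,0,0,0]'; python3 - <<'E'
from h import *
go([0.42,-0.30,0.30],0)
E
```

```text
time_s: 1.15
ee_pos: [0.3931, -0.3071, 0.3004]
eef_rot: [1.0, 0.002, -0.0, -0.0]
contact_force: [-0.1, 0.7, -0.0]
finger_gap: 1.001
t 1.15 tcp [ 0.3931 -0.3071  0.3004] yaw 0.19 gap 1.001 F [-0.1  0.7 -0. ]
 shift now-axes units [ 1.08 -0.28  0.02]  final-axes units [ 1.07 -0.29  0.02] turn units [-0.    0.    0.03]
```

```bash
python3 -m handwheel '[0.6,0,0,0,0,0,0, 0,0,0,0,0,0,0]' | head -2; python3 - <<'E'
from h import *
m,im=snap('wrist','c1'); print(tool()[1])
np.save('m_c1.npy',m,allow_pickle=True)
E
```

```text
time_s: 1.35
ee_pos: [0.4097, -0.3075, 0.3008]
[ 0.408598   -0.30864859  0.30071984]
```

View pics/c1.png

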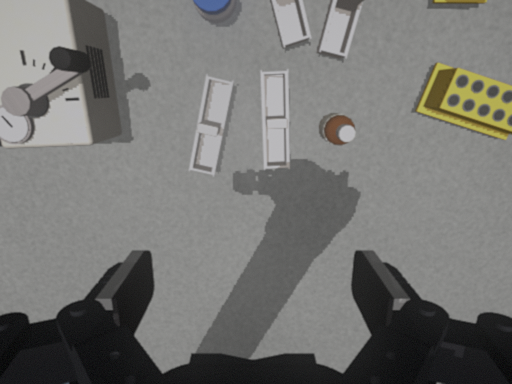

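```bash
python3 - <<'E'
from h import *
im=cv2.imread('pics/c1.png')
cv2.imwrite('pics/c1a.png',cv2.resize(im[0:190,0:120],None,fx=4,fy=4,interpolation=cv2.INTER_CUBIC)[:600])
cv2.imwrite('pics/c1b.png',cv2.resize(im[60:190,180:370],None,fx=4,fy=4,interpolation=cv2.INTER_CUBIC))
t=cv2.imread('pics/a_top.png'); cv2.imwrite('pics/c1c.png',cv2.resize(t[195:250,265:320],None,fx=10,fy=10,interpolation=cv2.INTER_CUBIC))
E
```

```text
(no output)
```

View pics/c1a.png

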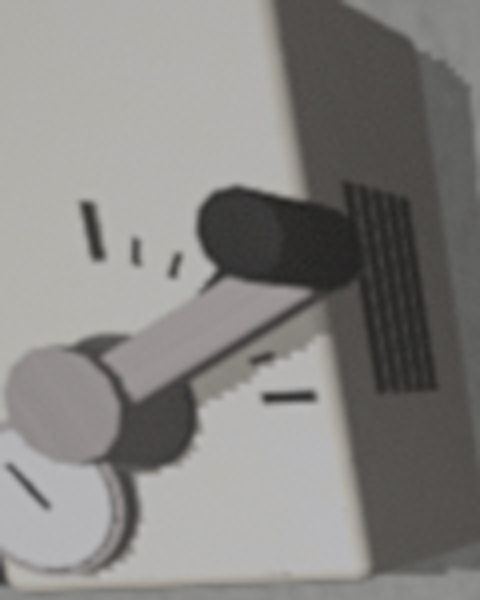

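View pics/c1c.png

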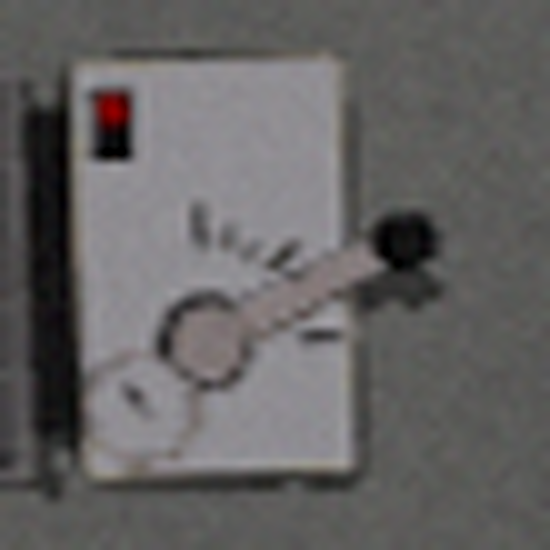

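View pics/c1b.png

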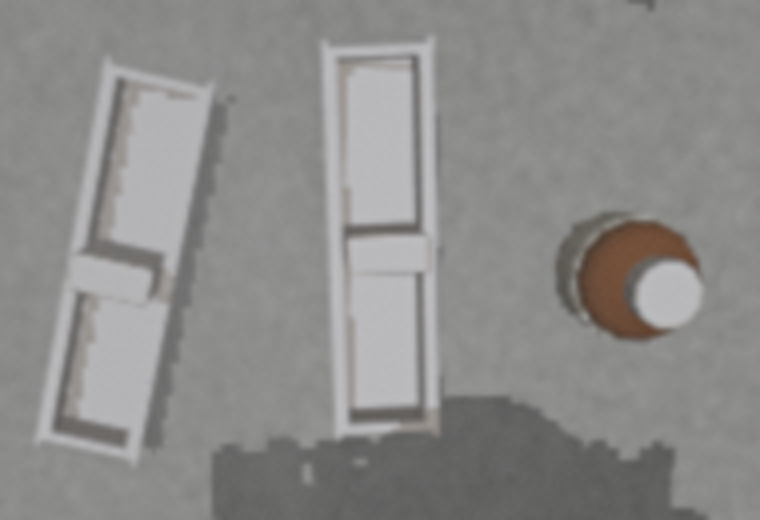

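```bash
cat >> h.py <<'E'
def tri(m1,a,m2,b):
    d1=ray(m1,*a);d2=ray(m2,*b);p1=np.array(m1['position']);p2=np.array(m2['position'])
    d1/=np.linalg.norm(d1);d2/=np.linalg.norm(d2)
    st=np.linalg.lstsq(np.c_[d1,-d2],p2-p1,rcond=None)[0]
    A=p1+st[0]*d1;B=p2+st[1]*d2
    return (A+B)/2,np.linalg.norm(A-B)
def px(u,v,f,ox,oy): return ((u+.5)/f-.5+ox,(v+.5)/f-.5+oy)
E
python3 - <<'E'
from h import *
t=ctrl.camera_model('top');w=np.load('m_c1.npy',allow_pickle=True).item()
for n,a,b in(('knobtop',px(407,238,10,265,195),px(240,230,4,0,0)),('pivcap',px(212,342,10,265,195),px(63,405,4,0,0)),('hmark90',px(320,336,10,265,195),px(290,397,4,0,0)),('hmark0',px(197,212,10,265,195),px(92,230,4,0,0)),('corner',px(352,470,10,265,195),px(368,572,4,0,0))):
    print(n,*tri(t,a,w,b)); 
print('knob w', [onplane(w,*px(240,230,4,0,0),z).round(4) for z in(.12,.13,.14)])
def W(p,z,f=4,ox=180,oy=60): 
    q=np.array([onplane(w,*px(u,v,f,ox,oy),z) for u,v in p]); return q
for n,p in dict(A=[(108,62),(214,86),(136,462),(38,440)],B=[(325,42),(433,42),(437,432),(338,432)]).items():
    q=W(p,.028); d=(q[0]+q[1]-q[2]-q[3])/2
    print(n,q.mean(0).round(4),'L',np.linalg.norm(d).round(4),'W',np.linalg.norm(q[0]-q[1]).round(4),'dir',np.degrees(np.arctan2(d[1],d[0])).round(1))
print('tabA',W([(72,255),(162,268),(150,303),(68,290)],.054).mean(0),'tabB',W([(347,237),(430,233),(430,272),(350,273)],.054).mean(0))
print('h corner',onplane(w,*px(368,574,4,0,0),.085), 'right edge',onplane(w,*px(272,5,4,0,0),.085))
E
```

```text
knobtop [ 0.50961511 -0.15646595  0.13780649] 0.001567918582216565
pivcap [ 0.47551562 -0.09662707  0.1099042 ] 0.001641450815570596
hmark90 [ 0.47725106 -0.1344859   0.08498224] 0.0021910764090530186
hmark0 [ 0.5162674  -0.09322463  0.08328327] 0.0059610739386377985
corner [ 0.43379373 -0.1457062   0.08062192] 0.00016505595948889136
knob w [array([ 0.5104, -0.1469,  0.12  ]), array([ 0.5095, -0.1522,  0.13  ]), array([ 0.5086, -0.1576,  0.14  ])]
A [ 0.4446 -0.2591  0.028 ] L 0.1093 W 0.0297 dir -12.8
B [ 0.4522 -0.3337  0.028 ] L 0.1091 W 0.0295 dir 2.8
tabA [ 0.44483311 -0.25963851  0.054     ] tabB [ 0.45201397 -0.33351685  0.054     ]
h corner [ 0.43386607 -0.14772584  0.085     ] right edge [ 0.55999907 -0.14269148  0.085     ]
```

```bash
python3 -m handwheel '[0.6,-1,0.5,0,0,0,0, 0.6,-1,0.5,0,0,0,0, 0.6,-1,0.5,0,0,0,0, 0.7,-1,0.5,0,0,0,0, 0.7,-1,0.5,0,0,0,0, 0.8,-1,0.5,0,0,0,0.3, 0,-0.1,1,0,0,0,0.3, 0,0,1,0,0,0,0.3, 0,0,0.5,0,0,0,0.3, 0,0,0,0,0,0,0.3]'; python3 - <<'E'
from h import *
go([0.5093,-0.1563,0.137],0)
E
```

```text
time_s: 2.4
ee_pos: [0.5056, -0.1569, 0.161]
eef_rot: [1.0, 0.0, -0.003, -0.0]
contact_force: [-0.7, 0.3, 0.0]
finger_gap: 0.7
t 2.4 tcp [ 0.5056 -0.1569  0.161 ] yaw 0.01 gap 0.7 F [-0.7  0.3  0. ]
 shift now-axes units [ 0.15 -0.02  0.96]  final-axes units [ 0.15 -0.02  0.96] turn units [-0.01  0.05  0.  ]
```

```bash
python3 -m handwheel '[0.15,0,0.9,0,0,0,0.3, 0,0,0,0,0,0,0.6, 0,0,0,0,0,0,1, 0,0,0,0,0,0,1, 0,0,0,0,0,0,1, 0,0,0,0,0,0,1]'; python3 - <<'E'
from h import *
go([0.5093,-0.1563,0.137],0); snap('wrist','d1')
E
```

```text
time_s: 3.0
ee_pos: [0.5124, -0.1571, 0.1424]
eef_rot: [1.0, 0.001, 0.001, 0.001]
contact_force: [-0.3, -2.9, 3.7]
finger_gap: 0.185
t 3.0 tcp [ 0.5124 -0.1571  0.1424] yaw 0.1 gap 0.185 F [-0.3 -2.9  3.7]
 shift now-axes units [-0.12 -0.03  0.22]  final-axes units [-0.12 -0.03  0.22] turn units [ 0.02 -0.03  0.02]
```

View pics/d1.png

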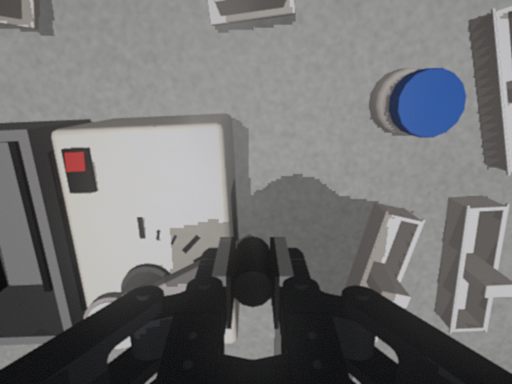

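```bash
python3 -m handwheel '[0.3,-0.23,0,0,0,0,1, 0.3,-0.23,0,0,0,0,1, 0.22,-0.29,0,0,0,0,1, 0.22,-0.29,0,0,0,0,1, 0.14,-0.34,0,0,0,0,1, 0.14,-0.34,0,0,0,0,1, 0.05,-0.36,0,0,0,0,1, 0.05,-0.36,0,0,0,0,1, 0,-0.1,0,0,0,0,1, 0,0,0,0,0,0,1]'; python3 - <<'E'
from h import *
go([0.5455,-0.0939,0.137],0); snap('wrist','d2')
E
```

```text
time_s: 4.05
ee_pos: [0.562, -0.0919, 0.1459]
eef_rot: [1.0, 0.002, 0.018, 0.001]
contact_force: [23.1, -0.7, -8.3]
finger_gap: -0.003
t 4.05 tcp [ 0.562  -0.0919  0.1459] yaw 0.25 gap -0.003 F [23.1 -0.7 -8.3]
 shift now-axes units [-0.67  0.08  0.33]  final-axes units [-0.66  0.08  0.36] turn units [ 0.01 -0.34  0.04]
```

View pics/d2.png

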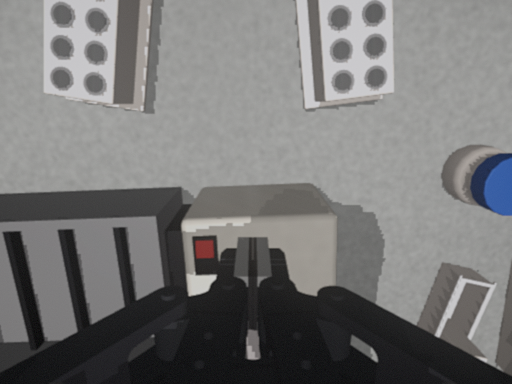

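```bash
python3 -m handwheel '[0.3,0,0,0,0,0,1, -0,0,-1,0,0,0,1, -0.5,0,-1,0,0,0,1, -1,0,-1,0,0,0,0.6, -1,0,-1,0,0,0,0.6, -1,0,-1,0,0,0,0.6, -1,0,-1,0,0,0,0.6, 0,0,0,0,0,0,0.6]'; python3 - <<'E'
from h import *
go([0.5455,-0.0939,0.137],0); m,im=snap('wrist','d3'); np.save('m_d3.npy',m,allow_pickle=True)
E
```

```text
time_s: 4.9
ee_pos: [0.4411, -0.0924, 0.2941]
eef_rot: [1.0, 0.001, 0.003, 0.001]
contact_force: [1.7, -1.0, -0.6]
finger_gap: 0.406
t 4.9 tcp [ 0.4411 -0.0924  0.2941] yaw 0.08 gap 0.406 F [ 1.7 -1.  -0.6]
 shift now-axes units [4.14 0.06 6.3 ]  final-axes units [4.18 0.06 6.28] turn units [ 0.01 -0.05  0.01]
```

View pics/d3.png

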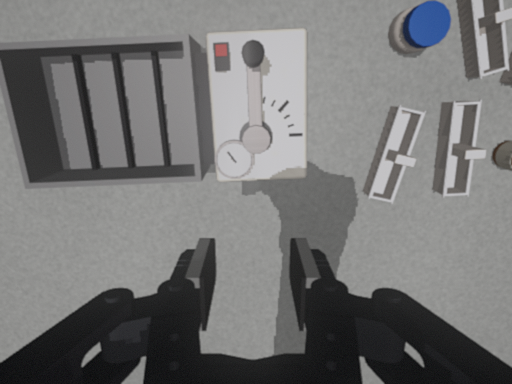

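```bash
python3 - <<'E'
from h import *
im=cv2.imread('pics/d3.png')
cv2.imwrite('pics/d3a.png',cv2.resize(im[25:190,195:320],None,fx=3.6,fy=3.6,interpolation=cv2.INTER_CUBIC))
cv2.imwrite('pics/d3b.png',cv2.resize(im[20:200,0:210],None,fx=3.3,fy=3.3,interpolation=cv2.INTER_CUBIC))
E
```

```text
(no output)
```

View pics/d3a.png

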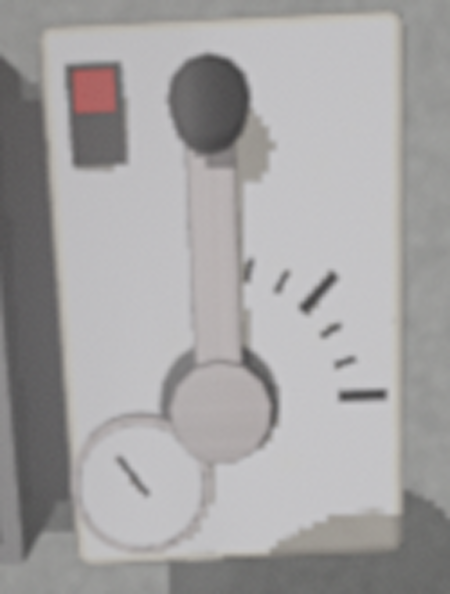

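View pics/d3b.png

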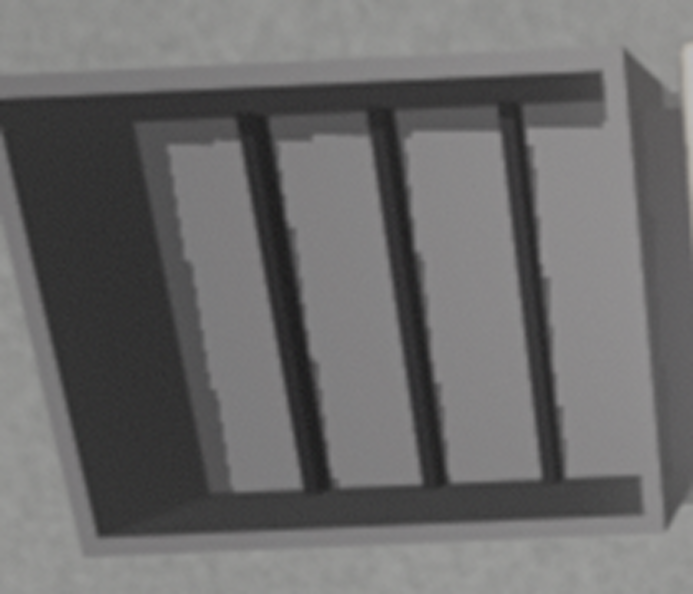

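```bash
python3 - <<'E'
from h import *
w=np.load('m_d3.npy',allow_pickle=True).item()
A=lambda u,v,z: onplane(w,*px(u,v,3.6,195,25),z)[:2]
B=lambda u,v,z: onplane(w,*px(u,v,3.3,0,20),z)[:2]
k=A(210,95,.138);p=A(220,411,.11);print('knob',k,'piv',p,'dist',np.linalg.norm(k-p),'angle cw deg',-np.degrees(np.arctan2(*(k-p)[::-1])))
h=[A(*q,.085) for q in((43,32),(397,13),(402,548),(82,562))];print('house',np.round(h,4).tolist(),np.mean(h,0).round(4))
b=[B(*q,.076) for q in((623,48),(664,530),(85,556))];print('rim',np.round(b,4).tolist())
def ang(a,b): d=a-b; return np.degrees(np.arctan2(d[1],d[0])).round(2)
print('yaws house L',ang(h[0],h[3]),'R',ang(h[1],h[2]),'rim R',ang(b[0],b[1]),'rim bottom y',ang(b[2],b[1])-90,'house top',ang(h[0],h[1])-90,'bot',ang(h[3],h[2])-90)
ribs=[((255,115),(316,492)),((381,110),(433,486)),((511,103),(554,482))]
for a,c in ribs:
    a=B(*a,.022);c=B(*c,.022);print('rib',a,c,(a+c)/2,ang(a,c))
E
```

```text
knob [ 0.54561759 -0.09284937] piv [ 0.47560252 -0.09566781] dist 0.07007178482624969 angle cw deg -2.3051858173040607
house [[0.5658, -0.0516], [0.5703, -0.1391], [0.4345, -0.1469], [0.4302, -0.0577]] [ 0.5002 -0.0988]
rim [[0.5666, -0.0338], [0.4284, -0.0397], [0.4196, 0.1428]]
yaws house L 2.57 R 3.26 rim R 2.42 rim bottom y 2.780000000000001 house top 2.980000000000004 bot 2.7099999999999937
rib [0.55430005 0.09678537] [0.42835203 0.09299381] [0.49132604 0.09488959] 1.72
rib [0.55593772 0.05542874] [0.43064685 0.05080547] [0.49329229 0.05311711] 2.11
rib [0.55818189 0.01280261] [0.43220917 0.00735167] [0.49519553 0.01007714] 2.48
```

```bash
python3 - <<'E'
from h import *
print(ctrl.sense()['joint_positions'].round(2))
go([0.4447,-0.2594,.20],-102.8);go([0.4447,-0.2594,.20],77.2)
E
```

```text
[ 0.38 -0.03 -0.26  2.   -0.01  1.17 -1.45]
t 4.95 tcp [ 0.4418 -0.0922  0.2925] yaw 0.11 gap 0.402 F [ 1.4  0.8 -0.2]
 shift now-axes units [0.09 6.68 3.7 ]  final-axes units [ 6.49 -1.6   3.7 ] turn units [-0.03 -0.03 17.15]
t 4.95 tcp [ 0.4418 -0.0922  0.2925] yaw 0.11 gap 0.402 F [ 1.4  0.8 -0.2]
 shift now-axes units [0.09 6.68 3.7 ]  final-axes units [-6.49  1.6   3.7 ] turn units [  0.03  -0.03 -12.85]
```

```bash
python3 -m handwheel '[0,1,0.5,0,0,-1,0.5, -0.1,1,0.5,0,0,-1,0.5, -0.2,0.97,0.5,0,0,-1,0.5, -0.3,0.94,0.5,0,0,-1,0.5, -0.4,0.9,0.5,0,0,-1,0.5, -0.5,0.86,0.5,0,0,-1,0.5, -0.5,0.7,0.5,0,0,-1,0.5, 0,0,0.2,0,0,-1,0.5, 0,0,0,0,0,-1,0.5, 0,0,0,0,0,-1,0.5]'; python3 -m handwheel '[0,0,0,0,0,-1,0.5, 0,0,0,0,0,-1,0.5, 0,0,0,0,0,-0.85,0.5, 0,0,0,0,0,0,0.5]';python3 - <<'E'
from h import *
go([0.4447,-0.2594,.20],77.2)
E
```

```text
time_s: 5.95
ee_pos: [0.4424, -0.2622, 0.1958]
eef_rot: [0.864, 0.503, -0.001, -0.002]
contact_force: [0.4, 0.7, 0.3]
finger_gap: 0.496
time_s: 6.35
ee_pos: [0.4426, -0.2622, 0.1964]
eef_rot: [0.781, 0.624, -0.0, -0.002]
contact_force: [0.1, 0.4, -0.3]
finger_gap: 0.502
t 6.35 tcp [ 0.4426 -0.2622  0.1964] yaw 77.27 gap 0.502 F [ 0.1  0.4 -0.3]
 shift now-axes units [ 0.13  0.06 -0.14]  final-axes units [ 0.13  0.06 -0.14] turn units [-0.02 -0.02  0.01]
```

```bash
python3 -m handwheel '[0.13,0.06,1,0,0,0,0.5, 0,0,1,0,0,0,0.5, 0,0,1,0,0,0,0.5, 0,0,1,0,0,0,0.5, 0,0,1,0,0,0,0.5, 0,0,0.75,0,0,0,0.5, 0,0,0,0,0,0,0.5]';python3 - <<'E'
from h import *
go([0.4447,-0.2594,.053],77.2); snap('wrist','e1')
E
```

```text
time_s: 7.05
ee_pos: [0.4422, -0.2582, 0.0508]
eef_rot: [0.782, 0.624, -0.001, -0.004]
contact_force: [-0.4, 0.2, 0.3]
finger_gap: 0.501
t 7.05 tcp [ 0.4422 -0.2582  0.0508] yaw 77.17 gap 0.501 F [-0.4  0.2  0.3]
 shift now-axes units [-0.02  0.11 -0.09]  final-axes units [-0.02  0.11 -0.09] turn units [-0.07 -0.03 -0.  ]
```

View pics/e1.png

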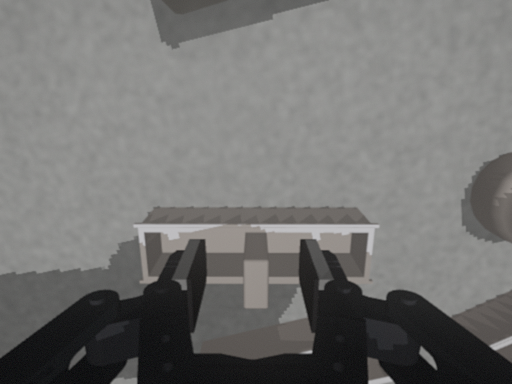

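```bash
python3 -m handwheel '[0,0.1,-0.15,0,0,0,0.8, 0,0,0,0,0,0,1, 0,0,0,0,0,0,1, 0,0,0,0,0,0,1, 0,0,0,0,0,0,1, 0,0,-1,0,0,0,1, 0,0,-1,0,0,0,1, 0,0,-1,0,0,0,1, 0,0,-1,0,0,0,1, 0,0,0,0,0,0,1]';python3 - <<'E'
from h import *
a=np.radians(2.5);Rm=np.array([[np.cos(a),-np.sin(a)],[np.sin(a),np.cos(a)]])
for y in(-.0655,-.0215,.0215,.0655): print((np.array([.4932,.0542])+Rm@[0,y]).round(4))
go([0.4903,0.1196,.175],92.5); snap('wrist','e2')
E
```

```text
time_s: 8.1
ee_pos: [0.4496, -0.2621, 0.162]
eef_rot: [0.781, 0.624, 0.001, 0.004]
contact_force: [1.4, -0.2, -1.2]
finger_gap: 0.099
[ 0.4961 -0.0112]
[0.4941 0.0327]
[0.4923 0.0757]
[0.4903 0.1196]
t 8.1 tcp [ 0.4496 -0.2621  0.162 ] yaw 77.21 gap 0.099 F [ 1.4 -0.2 -1.2]
 shift now-axes units [15.25 -1.79 -0.57]  final-axes units [15.18  2.29 -0.52] turn units [ 0.07  0.03 -2.55]
```

View pics/e2.png

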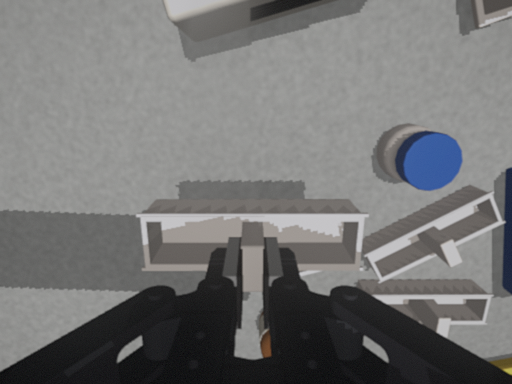

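```bash
python3 -m handwheel '[1,0.26,-1,0,0,-0.85,1, 1,0.18,-0.6,0,0,-0.85,1, 1,0.09,0,0,0,-0.85,1, 1,0,0,0,0,0,1, 1,0,0,0,0,0,1, 1,0,0,0,0,0,1, 1,0,0,0,0,0,1, 1,0,0,0,0,0,1, 1,0,0,0,0,0,1, 1,0,0,0,0,0,1]';python3 -m handwheel '[1,0.3,0,0,0,0,1, 1,0.3,0,0,0,0,1, 1,0.4,0,0,0,0,1, 1,0.4,0,0,0,0,1, 0.9,0.4,0,0,0,0,1, 0,0,0,0,0,0,1, 0,0,0,0,0,0,1]';python3 - <<'E'
from h import *
go([0.4903,0.1196,.066],92.5);  snap('wrist','e3')
E
```

```text
time_s: 9.15
ee_pos: [0.4609, -0.013, 0.1965]
eef_rot: [0.691, 0.723, -0.001, -0.001]
contact_force: [-0.1, -0.2, -0.3]
finger_gap: 0.098
time_s: 9.85
ee_pos: [0.5008, 0.1105, 0.1967]
eef_rot: [0.691, 0.723, -0.001, -0.001]
contact_force: [-0.5, -0.9, -1.3]
finger_gap: 0.094
t 9.85 tcp [0.5008 0.1105 0.1967] yaw 92.62 gap 0.094 F [-0.5 -0.9 -1.3]
 shift now-axes units [ 0.39 -0.39  5.23]  final-axes units [ 0.38 -0.4   5.23] turn units [-0.03  0.    0.02]
```

View pics/e3.png

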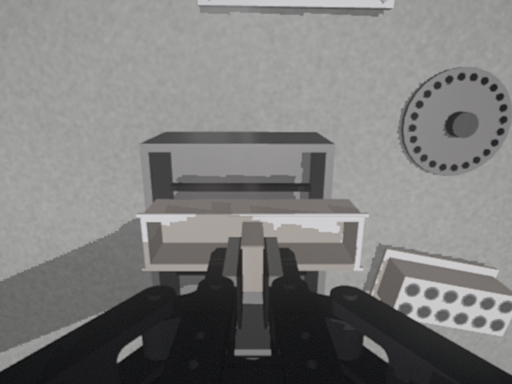

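```bash
python3 -m handwheel '[0.38,-0.4,0.5,0,0,0,1, 0,0,1,0,0,0,1, 0,0,1,0,0,0,1, 0,0,0,0,0,0,1]';python3 - <<'E'
from h import *
go([0.4903,0.1196,.066],92.5);  snap('wrist','e4')
E
```

```text
time_s: 10.3
ee_pos: [0.4868, 0.1177, 0.1315]
eef_rot: [0.692, 0.722, -0.004, -0.003]
contact_force: [-1.0, 0.0, -1.6]
finger_gap: 0.096
t 10.3 tcp [0.4868 0.1177 0.1315] yaw 92.49 gap 0.096 F [-1.   0.  -1.6]
 shift now-axes units [0.08 0.17 2.62]  final-axes units [0.07 0.14 2.62] turn units [-0.09  0.02 -0.  ]
```

View pics/e4.png

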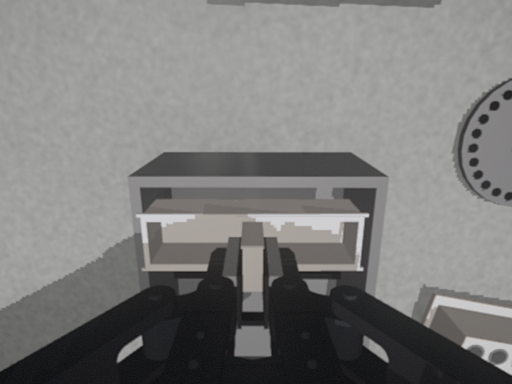

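Trough A is centred over lane 4, with a clear gap on both sides of the basin (image columns 140–367 against 133–386). I'll lower and release it.

```bash
python3 -m handwheel '[0.07,0.15,0.8,0,0,0,1, 0,0,0.8,0,0,0,1, 0,0,0.6,0,0,0,1, 0,0,0.4,0,0,0,1, 0,0,0,0,0,0,1]';python3 - <<'E'
from h import *
go([0.4903,0.1196,.066],92.5)
E
```

```text
time_s: 10.85
ee_pos: [0.4953, 0.1214, 0.0705]
eef_rot: [0.691, 0.722, -0.0, -0.0]
contact_force: [0.0, 0.6, -1.3]
finger_gap: 0.092
t 10.85 tcp [0.4953 0.1214 0.0705] yaw 92.52 gap 0.092 F [ 0.   0.6 -1.3]
 shift now-axes units [-0.06 -0.2   0.18]  final-axes units [-0.06 -0.2   0.18] turn units [-0. -0.  0.]
```

```bash
python3 -m handwheel '[-0.05,-0.1,0.2,0,0,0,1, 0,0,0,0,0,0,1, 0,0,0,0,0,0,0.7, 0,0,0,0,0,0,0.7, 0,0,-1,0,0,0,0.7, 0,0,-1,0,0,0,0.6, 0,0,-1,0,0,0,0.5, -0.5,0,-1,0,0,0,0.5, -0.5,0,-1,0,0,0,0.5, 0,0,-0.5,0,0,0,0.5]';python3 - <<'E'
from h import *
go([0.452,-0.3336,.2],92.8);  snap('wrist','e5')
E
```

```text
time_s: 11.85
ee_pos: [0.4952, 0.0931, 0.2053]
eef_rot: [0.693, 0.721, 0.001, 0.001]
contact_force: [-0.4, 0.2, 0.4]
finger_gap: 0.498
t 11.85 tcp [0.4952 0.0931 0.2053] yaw 92.33 gap 0.498 F [-0.4  0.2  0.4]
 shift now-axes units [-16.98  -2.42   0.22]  final-axes units [-16.96  -2.56   0.21] turn units [ 0.03  0.01 -0.08]
```

View pics/e5.png

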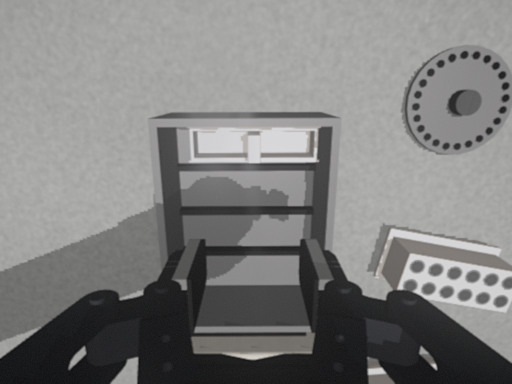

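```bash
python3 -m handwheel '[-1,-0.2,0,0,0,0,0.5, -1,-0.2,0,0,0,0,0.5, -1,-0.2,0,0,0,0,0.5, -1,-0.2,0,0,0,0,0.5, -1,-0.2,0,0,0,0,0.5, -1,-0.2,0,0,0,0,0.5, -1,-0.2,0,0,0,0,0.5, -1,-0.2,0,0,0,0,0.5, -1,-0.2,0,0,0,0,0.5, -1,-0.2,0,0,0,-0.08,0.5]'; python3 -m handwheel '[-1,-0.2,0,0,0,0,0.5, -1,-0.2,0,0,0,0,0.5, -1,-0.16,0,0,0,0,0.5, -1,0,0,0,0,0,0.5, 0,0,0,0,0,0,0.5]';  python3 - <<'E'
from h import *
go([0.452,-0.3336,.055],92.8);  m,im=snap('wrist','f1');np.save('m_f1.npy',m,allow_pickle=True)
E
```

```text
time_s: 12.9
ee_pos: [0.4544, -0.1567, 0.2019]
eef_rot: [0.688, 0.726, -0.0, -0.001]
contact_force: [0.3, -0.1, -0.8]
finger_gap: 0.5
time_s: 13.4
ee_pos: [0.4454, -0.2607, 0.202]
eef_rot: [0.69, 0.724, -0.001, -0.0]
contact_force: [0.0, -0.2, 0.4]
finger_gap: 0.5
t 13.4 tcp [ 0.4454 -0.2607  0.202 ] yaw 92.7 gap 0.5 F [ 0.  -0.2  0.4]
 shift now-axes units [-2.92  0.14  5.88]  final-axes units [-2.92  0.12  5.88] turn units [-0.01  0.01 -0.02]
```

View pics/f1.png

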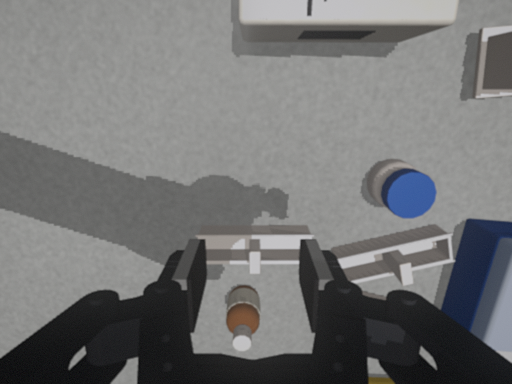

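```bash
python3 - <<'E'
from h import *
m=np.load('m_f1.npy',allow_pickle=True).item()
print(onplane(m,254.5,262,.054),onplane(m,405,275,.054))
q=np.array([onplane(m,u,v,.028) for u,v in((332,266),(451,234),(455,260))]);print(q, np.degrees(np.arctan2(*(q[1]-q[0])[1::-1])))
E
python3 -m handwheel '[-1,0.1,1,0,0,0,0.5, -1,0,1,0,0,0,0.5, -0.92,0,1,0,0,0,0.5, 0,0,1,0,0,0,0.5, 0,0,1,0,0,0,0.5,0,0,0.5,0,0,0,0.5, 0,0,0,0,0,0,0.5]';  python3 - <<'E'
from h import *
go([0.452,-0.3336,.055],92.8);  m,im=snap('wrist','f2');np.save('m_f2.npy',m,allow_pickle=True)
E
```

```text
[ 0.45227581 -0.33202661  0.054     ] [ 0.58714    -0.33833829  0.054     ]
[[ 0.52851456 -0.34667214  0.028     ]
 [ 0.6365459  -0.30763098  0.028     ]
 [ 0.64631218 -0.33440267  0.028     ]] 19.86921469196702
time_s: 14.15
ee_pos: [0.4515, -0.3272, 0.0633]
eef_rot: [0.687, 0.726, 0.0, -0.003]
contact_force: [-0.1, 0.5, -0.3]
finger_gap: 0.501
t 14.15 tcp [ 0.4515 -0.3272  0.0633] yaw 93.14 gap 0.501 F [-0.1  0.5 -0.3]
 shift now-axes units [-0.26  0.01  0.33]  final-axes units [-0.26  0.01  0.33] turn units [-0.04 -0.04  0.06]
```

View pics/f2.png

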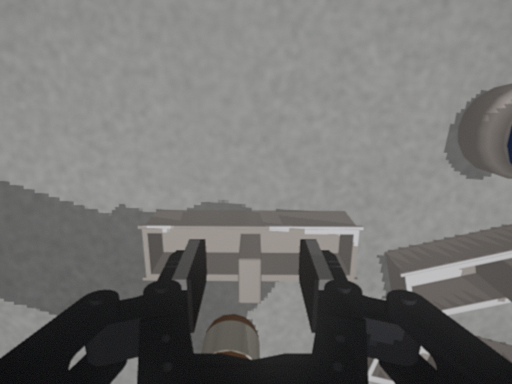

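```bash
python3 -m handwheel '[-0.2,0,0.33,0,0,0,0.8, 0,0,0,0,0,0,1, 0,0,0,0,0,0,1, 0,0,0,0,0,0,1, 0,0,0,0,0,0,1, 0,0,-1,0,0,0,1, 0,0,-1,0,0,0,1, 0,0,-1,0,0,0,1, 0,0,-1,0,0,0,1, 0,0,-1,0,0,0,1]';python3 -m handwheel '[1,0,-1,0,0,0,1, 1,0,0,0,0,0,1, 1,0,0,0,0,0,1, 1,0,0,0,0,0,1, 1,0,0,0,0,0,1, 1,0,0,0,0,0,1, 1,0,0,0,0,0,1, 1,0,0,0,0,0,1, 1,0,0,0,0,0,1, 1,0,0,0,0,0,1]'; python3 - <<'E'
from h import *
go([0.4923,0.0757,.19],92.5);  snap('wrist','f3')
E
```

```text
time_s: 15.2
ee_pos: [0.4526, -0.3349, 0.1835]
eef_rot: [0.688, 0.725, 0.0, -0.0]
contact_force: [0.1, -0.3, -1.5]
finger_gap: 0.1
time_s: 16.2
ee_pos: [0.4393, -0.0845, 0.2075]
eef_rot: [0.688, 0.725, -0.0, 0.0]
contact_force: [-0.1, 0.2, -1.0]
finger_gap: 0.094
t 16.2 tcp [ 0.4393 -0.0845  0.2075] yaw 93.02 gap 0.094 F [-0.1  0.2 -1. ]
 shift now-axes units [6.29 2.46 0.7 ]  final-axes units [6.31 2.4  0.7 ] turn units [-0.    0.    0.09]
```

View pics/f3.png

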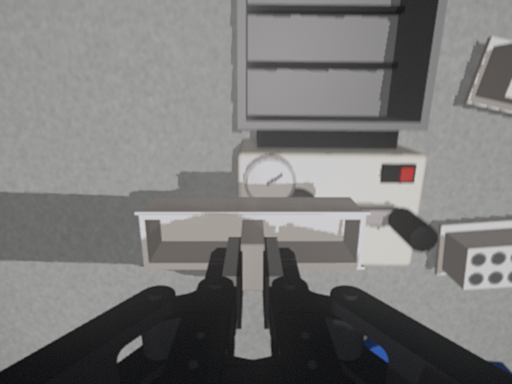

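```bash
python3 -m handwheel '[1,0.3,0,0,0,0.09,1, 1,0.3,0,0,0,0,1, 1,0.4,0,0,0,0,1, 1,0.4,0,0,0,0,1, 1,0.5,0,0,0,0,1, 1,0.5,0.3,0,0,0,1, 0.3,0,0.6,0,0,0,1, 0,0,0.8,0,0,0,1, 0,0,0.8,0,0,0,1, 0,0,0,0,0,0,1]'; python3 - <<'E'
from h import *
go([0.4923,0.0757,.068],92.5);  snap('wrist','f4')
E
```

```text
time_s: 17.25
ee_pos: [0.4889, 0.0727, 0.1414]
eef_rot: [0.692, 0.722, -0.004, -0.003]
contact_force: [0.0, -0.9, -0.9]
finger_gap: 0.099
t 17.25 tcp [0.4889 0.0727 0.1414] yaw 92.45 gap 0.099 F [ 0.  -0.9 -0.9]
 shift now-axes units [0.12 0.17 2.93]  final-axes units [0.12 0.14 2.94] turn units [-0.08  0.01 -0.01]
```

View pics/f4.png

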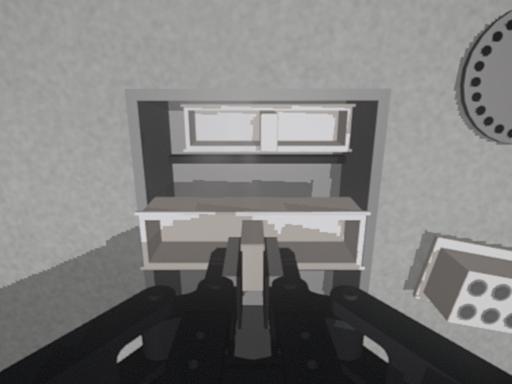

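```bash
python3 -m handwheel '[0.1,0,1,0,0,0,1, 0,0,0.9,0,0,0,1, 0,0,0.6,0,0,0,1, 0,0,0.4,0,0,0,1, 0,0,0,0,0,0,1]';python3 - <<'E'
from h import *
go([0.4923,0.0757,.066],92.5)
E
```

```text
time_s: 17.8
ee_pos: [0.4919, 0.0764, 0.0717]
eef_rot: [0.692, 0.722, -0.001, -0.001]
contact_force: [-0.9, -0.5, -0.9]
finger_gap: 0.094
t 17.8 tcp [0.4919 0.0764 0.0717] yaw 92.45 gap 0.094 F [-0.9 -0.5 -0.9]
 shift now-axes units [-0.03  0.02  0.23]  final-axes units [-0.03  0.02  0.23] turn units [-0.02  0.   -0.01]
```

```bash
python3 -m handwheel '[0,0,0.25,0,0,0,1, 0,0,0,0,0,0,1, 0,0,0,0,0,0,0.7, 0,0,0,0,0,0,0.7, 0,0,-1,0,0,0,0.7, 0,0,-1,0,0,0,0.6, 0,0,-1,0,0,0,0.5, -0.5,0,-1,0,0,0,0.5, -1,0,-1,0,0,0,0.5, -1,0,-0.5,0,0,0,0.5]';python3 -m handwheel '[-1,0,0,0,0,0,0.5, -1,0.1,0,0,0,0,0.5, -1,0.1,0,0,0,0,0.5, -1,0.1,0,0,0,0,0.5, -1,0.2,0,0,0,0,0.5, -1,0.2,0,0,0,0,0.5, -1,0.2,0,0,0,0,0.5, -1,0.2,0,0,0,0,0.5, -1,0.2,0,0,0,0,0.5, -1,0.2,0,0,0,0,0.5]'; python3 - <<'E'
from h import *
go([0.5885,-0.3383,.2],108.5)
E
```

```text
time_s: 18.8
ee_pos: [0.4968, 0.0146, 0.2065]
eef_rot: [0.691, 0.723, 0.002, 0.002]
contact_force: [0.8, 0.2, 0.1]
finger_gap: 0.498
time_s: 19.8
ee_pos: [0.5437, -0.2347, 0.2038]
eef_rot: [0.692, 0.722, 0.0, 0.0]
contact_force: [-0.2, -0.8, 0.3]
finger_gap: 0.498
t 19.8 tcp [ 0.5437 -0.2347  0.2038] yaw 92.47 gap 0.498 F [-0.2 -0.8  0.3]
 shift now-axes units [-4.22  1.61  0.15]  final-axes units [-4.5   0.39  0.15] turn units [ 0.    0.   -2.67]
```

```bash
python3 -m handwheel '[-1,0.4,0,0,0,-0.9,0.5, -1,0.2,0,0,0,-0.9,0.5, -1,0.1,0,0,0,-0.87,0.5, -0.4,0,0,0,0,0,0.5, 0,0,0,0,0,0,0.5, 0,0,0,0,0,0,0.5]'; python3 - <<'E'
from h import *
go([0.5885,-0.3383,.2],108.5);  m,im=snap('wrist','g1');np.save('m_g1.npy',m,allow_pickle=True)
E
```

```text
time_s: 20.4
ee_pos: [0.5742, -0.3141, 0.2035]
eef_rot: [0.584, 0.811, 0.0, -0.001]
contact_force: [-0.6, 0.5, 0.0]
finger_gap: 0.497
t 20.4 tcp [ 0.5742 -0.3141  0.2035] yaw 108.47 gap 0.497 F [-0.6  0.5  0. ]
 shift now-axes units [-1.1   0.24  0.14]  final-axes units [-1.1   0.24  0.14] turn units [-0.   -0.01 -0.01]
```

View pics/g1.png

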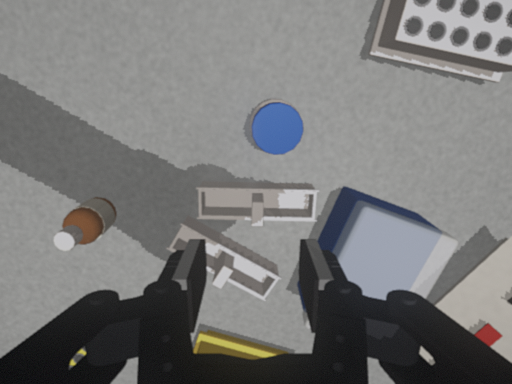

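```bash
python3 - <<'E'
from h import *
im=cv2.imread('pics/g1.png')
cv2.imwrite('pics/g1a.png',cv2.resize(im[175:305,160:330],None,fx=4.5,fy=4.5,interpolation=cv2.INTER_CUBIC))
E
```

```text
(no output)
```

View pics/g1a.png

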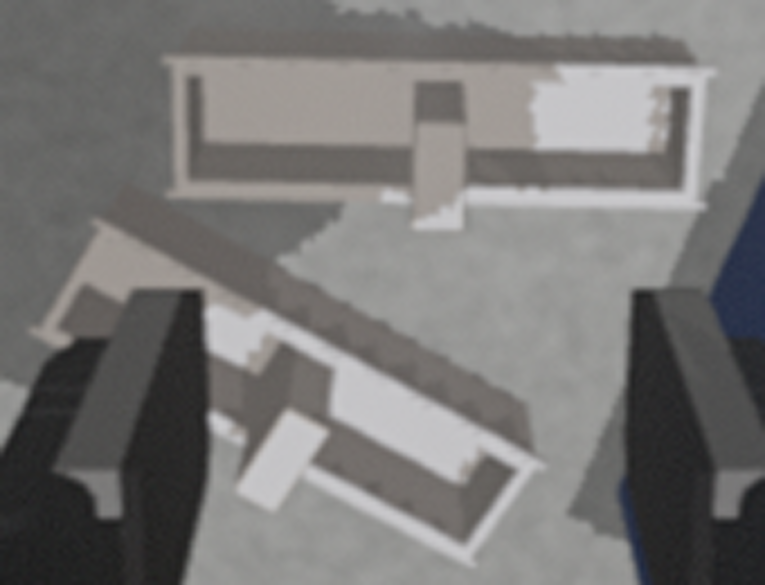

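```bash
python3 - <<'E'
from h import *
m=np.load('m_g1.npy',allow_pickle=True).item()
W=lambda u,v,z: onplane(m,*px(u,v,4.5,160,175),z)
ang=lambda a,b: np.degrees(np.arctan2(b[1]-a[1],b[0]-a[0]))
c=W(438,175,.054);print('C tab',c,ang(W(165,60,.028),W(715,70,.028)),ang(W(168,195,.028),W(702,207,.028)),np.mean([W(*q,.028) for q in((165,60),(715,70),(702,207),(168,195))],0))
print('D tab',W(282,460,.054),ang(W(95,220,.028),W(545,462,.028)),np.mean([W(95,220,.028),W(470,562,.028)],0))
go([c[0],c[1],.055],107.5)
E
```

```text
C tab [ 0.58796983 -0.337545    0.054     ] 17.45985243292879 17.167854682695726 [ 0.58844428 -0.33802935  0.028     ]
D tab [ 0.57790016 -0.40481305  0.054     ] -12.332976469471502 [ 0.57729788 -0.4050791   0.028     ]
t 20.45 tcp [ 0.5743 -0.3134  0.2036] yaw 108.55 gap 0.496 F [0.5 0.9 0.1]
 shift now-axes units [-1.1   0.21  5.94]  final-axes units [-1.08  0.23  5.95] turn units [-0.   -0.01  0.18]
```

```bash
python3 -m handwheel '[-0.6,0.2,1,0,0,0.2,0.5, -0.5,0,1,0,0,0,0.5, 0,0,1,0,0,0,0.5, 0,0,1,0,0,0,0.5, 0,0,1,0,0,0,0.5,0,0,0.9,0,0,0,0.5, 0,0,0,0,0,0,0.5, 0,0,0,0,0,0,0.5]';  python3 - <<'E'
from h import *
go([0.5881,-0.3377,.055],107.4);  m,im=snap('wrist','g2')
E
```

```text
time_s: 21.25
ee_pos: [0.5877, -0.3385, 0.0564]
eef_rot: [0.592, 0.806, 0.0, -0.001]
contact_force: [-0.4, 0.2, -0.0]
finger_gap: 0.5
t 21.25 tcp [ 0.5877 -0.3385  0.0564] yaw 107.37 gap 0.5 F [-0.4  0.2 -0. ]
 shift now-axes units [0.03 0.03 0.06]  final-axes units [0.03 0.03 0.06] turn units [-0.   -0.01 -0.  ]
```

View pics/g2.png

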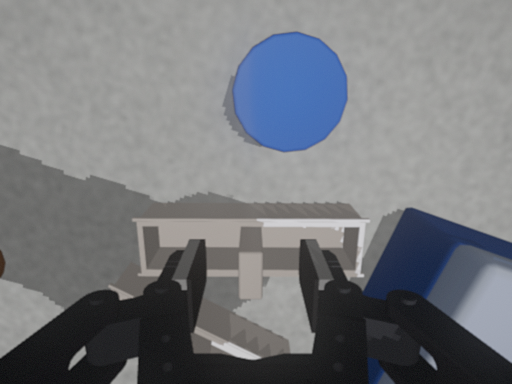

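```bash
python3 -m handwheel '[0,0,0.05,0,0,0,0.8, 0,0,0,0,0,0,1, 0,0,0,0,0,0,1, 0,0,0,0,0,0,1, 0,0,0,0,0,0,1, 0,0,-1,0,0,0,1, 0,0,-1,0,0,0,1, 0,0,-1,0,0,0,1, 0,0,-1,0,0,0,1, 0,0,-1,0,0,0,1]';python3 -m handwheel '[0,0,-1,0,0,0.8,1, 0.5,0,-0.3,0,0,0.8,1, 1,0,0,0,0,0.85,1, 0,0,0,0,0,0,1]'; python3 - <<'E'
from h import *
go([0.4941,0.0327,.215],92.5)
E
```

```text
time_s: 22.3
ee_pos: [0.5868, -0.3399, 0.1801]
eef_rot: [0.593, 0.805, -0.0, -0.001]
contact_force: [0.0, -0.1, -0.7]
finger_gap: 0.105
time_s: 22.7
ee_pos: [0.5819, -0.298, 0.2124]
eef_rot: [0.689, 0.724, 0.001, -0.001]
contact_force: [0.7, 1.0, -1.3]
finger_gap: 0.099
t 22.7 tcp [ 0.5819 -0.298   0.2124] yaw 92.85 gap 0.099 F [ 0.7  1.  -1.3]
 shift now-axes units [13.39 -2.85 -0.05]  final-axes units [13.37 -2.93 -0.1 ] turn units [-0.   -0.04  0.06]
```

```bash
python3 -m handwheel '[1,-0.2,0,0,0,0.06,1, 1,-0.2,0,0,0,0,1, 1,-0.2,0,0,0,0,1, 1,-0.2,0,0,0,0,1, 1,-0.2,0,0,0,0,1, 1,-0.2,0,0,0,0,1, 1,-0.2,0,0,0,0,1, 1,-0.2,0,0,0,0,1, 1,-0.2,0,0,0,0,1, 1,-0.2,0,0,0,0,1]';python3 -m handwheel '[1,-0.3,0,0,0,0,1, 1,-0.3,0,0,0,0,1, 1,-0.3,0,0,0,0,1, 0.4,0,0.5,0,0,0,1, 0,0,1,0,0,0,1, 0,0,1,0,0,0,1, 0,0,0.5,0,0,0,1, 0,0,0,0,0,0,1, 0,0,0,0,0,0,1]'; python3 - <<'E'
from h import *
go([0.4941,0.0327,.068],92.5);snap('wrist','g3')
E
```

```text
time_s: 23.7
ee_pos: [0.5208, -0.0549, 0.2118]
eef_rot: [0.693, 0.721, -0.001, -0.0]
contact_force: [0.0, 0.3, -0.7]
finger_gap: 0.102
time_s: 24.6
ee_pos: [0.4962, 0.0285, 0.1377]
eef_rot: [0.693, 0.721, 0.0, -0.0]
contact_force: [0.6, 0.7, -0.6]
finger_gap: 0.104
t 24.6 tcp [0.4962 0.0285 0.1377] yaw 92.23 gap 0.104 F [ 0.6  0.7 -0.6]
 shift now-axes units [ 0.17 -0.08  2.79]  final-axes units [ 0.17 -0.07  2.79] turn units [ 0.   -0.   -0.05]
```

View pics/g3.png

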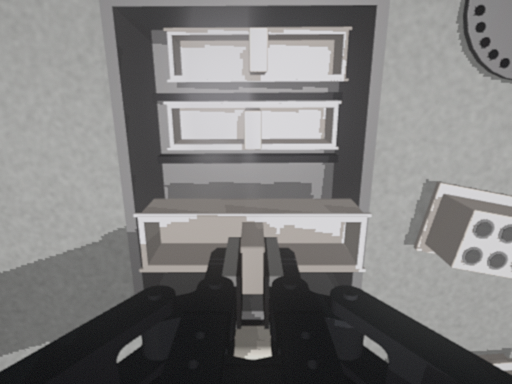

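```bash
python3 -m handwheel '[0.17,-0.1,0.8,0,0,-0.05,1, 0,0,0.9,0,0,0,1, 0,0,0.6,0,0,0,1, 0,0,0.2,0,0,0,1, 0,0,0,0,0,0,1, 0,0,0,0,0,0,1]';python3 - <<'E'
from h import *
go([0.4941,0.0327,.066],92.5);snap('wrist','g4')
E
```

```text
time_s: 25.25
ee_pos: [0.4942, 0.0329, 0.0759]
eef_rot: [0.691, 0.722, 0.001, 0.001]
contact_force: [0.1, -0.4, -1.3]
finger_gap: 0.099
t 25.25 tcp [0.4942 0.0329 0.0759] yaw 92.52 gap 0.099 F [ 0.1 -0.4 -1.3]
 shift now-axes units [-0.01 -0.    0.4 ]  final-axes units [-0.01 -0.    0.4 ] turn units [ 0.02 -0.    0.  ]
```

View pics/g4.png

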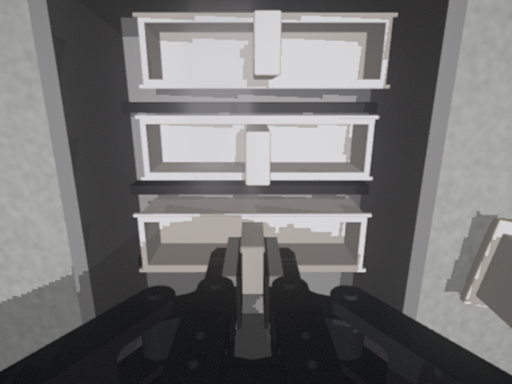

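```bash
python3 -m handwheel '[0,0,0.42,0,0,0,1, 0,0,0,0,0,0,1, 0,0,0,0,0,0,0.7, 0,0,0,0,0,0,0.7, 0,0,-1,0,0,0,0.7, 0,0,-1,0,0,0,0.6, 0,0,-1,0,0,0,0.5, -0.5,0,-1,0,0,0,0.5, -1,0,-1,0,0,0,0.5, -1,0,-0.5,0,0,0,0.5]';python3 -m handwheel '[-1,0.2,0,0,0,0,0.5, -1,0.2,0,0,0,0,0.5, -1,0.2,0,0,0,0,0.5, -1,0.2,0,0,0,0,0.5, -1,0.2,0,0,0,0,0.5, -1,0.2,0,0,0,0,0.5, -1,0.2,0,0,0,0,0.5, -1,0.2,0,0,0,0,0.5, -1,0.2,0,0,0,0,0.5, -1,0.2,0,0,0,0,0.5]'; python3 -m handwheel '[-1,0.2,0,0,0,0.8,0.5, -1,0.2,0,0,0,0.8,0.5, -1,0.2,0,0,0,0.9,0.5, 0,0,0,0,0,0,0.5, 0,0,0,0,0,0,0.5]';python3 - <<'E'
from h import *
go([0.5778,-0.405,.055],77.4);m,im=snap('wrist','h1');np.save('m_h1.npy',m,allow_pickle=True)
E
```

```text
time_s: 26.3
ee_pos: [0.497, -0.0296, 0.2041]
eef_rot: [0.691, 0.723, 0.001, 0.001]
contact_force: [0.8, -0.4, 0.6]
finger_gap: 0.506
time_s: 27.3
ee_pos: [0.5566, -0.2779, 0.2012]
eef_rot: [0.691, 0.723, -0.0, -0.001]
contact_force: [-0.7, 0.6, 0.1]
finger_gap: 0.499
time_s: 27.8
ee_pos: [0.5682, -0.3528, 0.201]
eef_rot: [0.78, 0.626, -0.0, -0.001]
contact_force: [0.7, -0.2, 0.6]
finger_gap: 0.502
t 27.8 tcp [ 0.5682 -0.3528  0.201 ] yaw 77.49 gap 0.502 F [ 0.7 -0.2  0.6]
 shift now-axes units [-1.96  0.84  5.84]  final-axes units [-1.96  0.83  5.84] turn units [-0.02 -0.01  0.01]
```

View pics/h1.png

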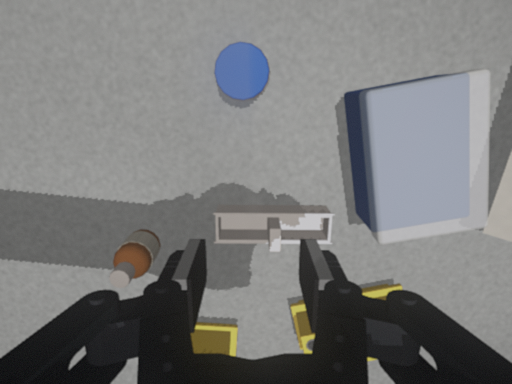

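```bash
python3 - <<'E'
from h import *
m=np.load('m_h1.npy',allow_pickle=True).item();print(onplane(m,275,237,.054))
E
python3 -m handwheel '[-1,0.4,1,0,0,0,0.5, -0.9,0.4,1,0,0,0,0.5, 0,0,1,0,0,0,0.5, 0,0,1,0,0,0,0.5, 0,0,1,0,0,0,0.5,0,0,0.8,0,0,0,0.5, 0,0,0,0,0,0,0.5, 0,0,0,0,0,0,0.5]';  python3 - <<'E'
from h import *
go([0.5778,-0.405,.055],77.4);  m,im=snap('wrist','h2')
E
```

```text
[ 0.57858026 -0.40263491  0.054     ]
time_s: 28.65
ee_pos: [0.5786, -0.4013, 0.0569]
eef_rot: [0.779, 0.627, 0.0, -0.001]
contact_force: [0.2, -0.7, 1.5]
finger_gap: 0.502
t 28.65 tcp [ 0.5786 -0.4013  0.0569] yaw 77.66 gap 0.502 F [ 0.2 -0.7  1.5]
 shift now-axes units [-0.15 -0.    0.08]  final-axes units [-0.15 -0.    0.08] turn units [-0.01 -0.01  0.04]
```

View pics/h2.png

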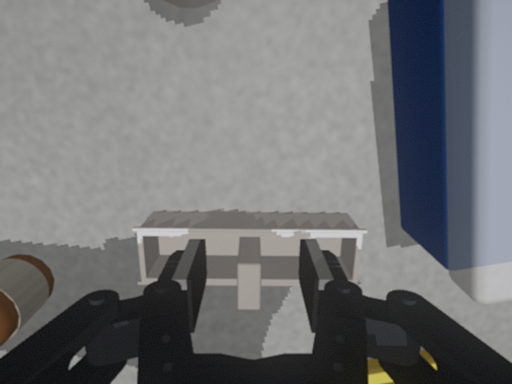

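```bash
python3 -m handwheel '[-0.12,0,0.05,0,0,0,0.8, 0,0,0,0,0,0,1, 0,0,0,0,0,0,1, 0,0,0,0,0,0,1, 0,0,0,0,0,0,1, 0,0,-1,0,0,0,1, 0,0,-1,0,0,0,1, 0,0,-1,0,0,0,1, 0,0,-1,0,0,0,1, 0,0,-1,0,0,0,1]';python3 -m handwheel '[0,0,-1,0,0,-0.8,1, 0.5,0,-0.4,0,0,-0.8,1, 1,0,0,0,0,-0.85,1, 1,0,0,0,0,0,1, 1,0,0,0,0,0,1, 1,0,0,0,0,0,1]'; python3 - <<'E'
from h import *
go([0.4961,-0.0112,.215],92.5);  m,im=snap('wrist','h3')
E
```

```text
time_s: 29.7
ee_pos: [0.5769, -0.4053, 0.1806]
eef_rot: [0.78, 0.626, -0.0, -0.001]
contact_force: [-0.4, -1.4, -0.5]
finger_gap: 0.102
time_s: 30.3
ee_pos: [0.5768, -0.2922, 0.2147]
eef_rot: [0.693, 0.721, -0.0, -0.001]
contact_force: [0.8, -0.3, -0.7]
finger_gap: 0.101
t 30.3 tcp [ 0.5768 -0.2922  0.2147] yaw 92.24 gap 0.101 F [ 0.8 -0.3 -0.7]
 shift now-axes units [ 1.136e+01 -2.790e+00  1.000e-02]  final-axes units [ 1.137e+01 -2.730e+00 -1.000e-02] turn units [-0.02 -0.01 -0.04]
```

View pics/h3.png

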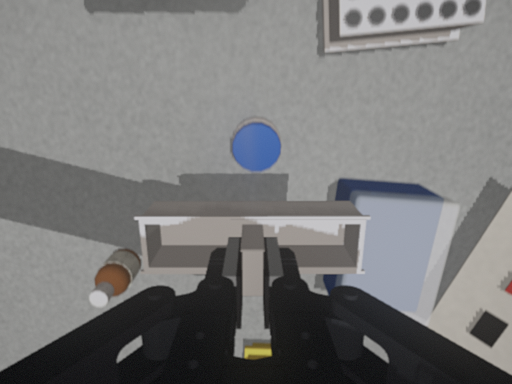

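```bash
python3 -m handwheel '[1,-0.2,0,0,0,-0.04,1, 1,-0.2,0,0,0,0,1, 1,-0.2,0,0,0,0,1, 1,-0.2,0,0,0,0,1, 1,-0.2,0,0,0,0,1, 1,-0.3,0,0,0,0,1, 1,-0.3,0,0,0,0,1, 1,-0.3,0,0,0,0,1, 1,-0.3,0,0,0,0,1, 1,-0.3,0,0,0,0,1]';python3 -m handwheel '[1,-0.2,0,0,0,0,1, 0.4,0,0,0,0,0,1, 0,0,0.5,0,0,0,1, 0,0,1,0,0,0,1, 0,0,1,0,0,0,1, 0,0,0.5,0,0,0,1, 0,0,0,0,0,0,1, 0,0,0,0,0,0,1]'; python3 - <<'E'
from h import *
go([0.4961,-0.0112,.068],92.5);snap('wrist','h4')
E
```

```text
time_s: 31.35
ee_pos: [0.5034, -0.0457, 0.2152]
eef_rot: [0.692, 0.722, -0.0, -0.001]
contact_force: [0.2, 0.6, -0.0]
finger_gap: 0.097
time_s: 32.15
ee_pos: [0.4983, -0.0127, 0.1407]
eef_rot: [0.692, 0.722, -0.0, -0.0]
contact_force: [-0.6, -0.5, 0.4]
finger_gap: 0.103
t 32.15 tcp [ 0.4983 -0.0127  0.1407] yaw 92.41 gap 0.103 F [-0.6 -0.5  0.4]
 shift now-axes units [ 0.06 -0.09  2.91]  final-axes units [ 0.06 -0.09  2.91] turn units [-0.   -0.   -0.02]
```

View pics/h4.png

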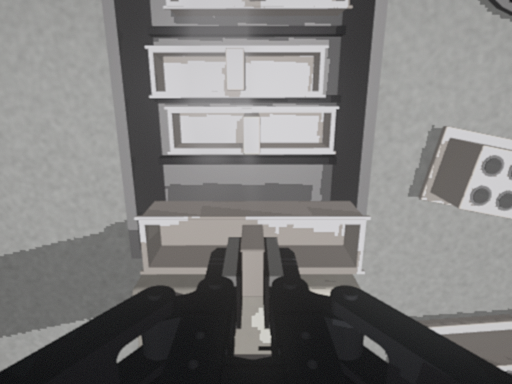

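```bash
python3 -m handwheel '[0.05,-0.1,0.8,0,0,-0.02,1, 0,0,0.9,0,0,0,1, 0,0,0.6,0,0,0,1, 0,0,0.3,0,0,0,1, 0,0,0,0,0,0,1, 0,0,0,0,0,0,1]';python3 - <<'E'
from h import *
go([0.4961,-0.0112,.066],92.5)
E
```

```text
time_s: 32.8
ee_pos: [0.4962, -0.0107, 0.0765]
eef_rot: [0.691, 0.723, 0.001, 0.0]
contact_force: [0.1, -0.4, -0.9]
finger_gap: 0.102
t 32.8 tcp [ 0.4962 -0.0107  0.0765] yaw 92.59 gap 0.102 F [ 0.1 -0.4 -0.9]
 shift now-axes units [-0.02 -0.01  0.42]  final-axes units [-0.02 -0.01  0.42] turn units [0.01 0.   0.02]
```

```bash
python3 -m handwheel '[0,0,0.44,0,0,0,1, 0,0,0,0,0,0,1, 0,0,0,0,0,0,0.7, 0,0,0,0,0,0,0.7, 0,0,-1,0,0,0,0.7, 0,0,-1,0,0,0,0.6, 0,0,-1,0,0,0.5,0.5, 0,0,-1,0,0,1,0.5, 0,0,-1,0,0,1,0.5, 0,0,-1,0,0,1,0.5]';python3 -m handwheel '[0,0,-1,0,0,1,0.3, 0,0,-1,0,0,1,0.3, 0,0,-1,0,0,1,0.3, 0,0,-0.5,0,0,1,0.3, 0,0,0,0,0,1,0.3, 0,0,0,0,0,1,0.3, 0,0,0,0,0,1,0.3, 0,0,0,0,0,1,0.3, 0,0,0,0,0,1,0.3, 0,0,0,0,0,1,0.3]';python3 - <<'E'
from h import *
go([0.44,0.10,.3],0);m,im=snap('wrist','i1');np.save('m_i1.npy',m,allow_pickle=True)
E
```

```text
time_s: 33.8
ee_pos: [0.4949, -0.0109, 0.2154]
eef_rot: [0.812, 0.583, -0.0, -0.0]
contact_force: [0.2, -0.4, 0.2]
finger_gap: 0.501
time_s: 34.8
ee_pos: [0.495, -0.0108, 0.3017]
eef_rot: [0.995, 0.099, -0.0, 0.0]
contact_force: [-0.5, -0.4, -0.6]
finger_gap: 0.7
t 34.8 tcp [ 0.495  -0.0108  0.3017] yaw 11.34 gap 0.7 F [-0.5 -0.4 -0.6]
 shift now-axes units [-1.28 -4.78  0.07]  final-axes units [-2.2  -4.43  0.07] turn units [0.   0.01 1.89]
```

View pics/i1.png

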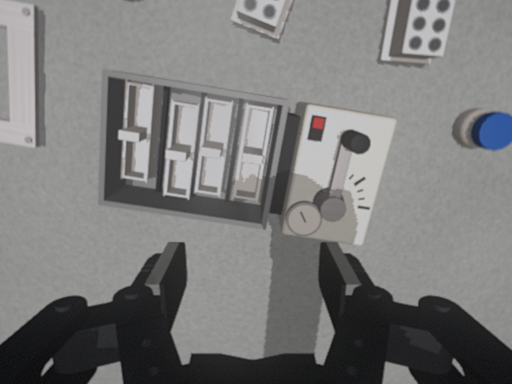

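```bash
python3 - <<'E'
from h import *
m=np.load('m_i1.npy',allow_pickle=True).item()
a=np.radians(2.6);Rm=np.array([[np.cos(a),-np.sin(a)],[np.sin(a),np.cos(a)]]);b=np.array([.4932,.0542])
for n,u,v in(('A',132,136),('B',178,156),('C',211,154),('D',253,160)): print(n,(Rm.T@(onplane(m,u,v,.064)[:2]-b)*1000).round(1))
k=onplane(m,355,142,.138)[:2];p=onplane(m,332,204,.11)[:2];d=Rm.T@(k-p);print(k,p,np.linalg.norm(d),np.degrees(np.arctan2(-d[1],d[0])))
E
```

```text
A [ 8.1 64.2]
B [-5.7 14.4]
C [  1.9 -20.2]
D [  2.3 -65.5]
[ 0.54490779 -0.08888612] [ 0.48012299 -0.09319269] 0.0649277772646757 -1.2031417078634226
```

```bash
python3 -m handwheel '[-0.4,-1,0,0,0,1,0, -0.4,-1,0,0,0,0.89,0, -0.3,-1,0,0,0,0,0, -0.3,-1,0,0,0,0,0, -0.3,-1,0,0,0,0,0, 0,-1,0,0,0,0,0, 0,-1,0,0,0,0,0, 0,-1,0,0,0,0,0, 0,-1,0,0,0,0,0, 0,-1,0,0,0,0,0]';python3 -m handwheel '[0,-1,0,0,0,0,0, 0,-1,0,0,0,0,0, 0,-1,0,0,0,0,0, 0,-1,0,0,0,0,0, 0,0,0,0,0,0,0, 0,0,0,0,0,0,0]';python3 - <<'E'
from h import *
go([0.53,0.348,.3],0);m,im=snap('wrist','j1');np.save('m_j1.npy',m,allow_pickle=True)
E
```

```text
time_s: 35.85
ee_pos: [0.4445, 0.2362, 0.3019]
eef_rot: [1.0, 0.003, -0.0, 0.0]
contact_force: [0.5, -1.0, 0.4]
finger_gap: 1.001
time_s: 36.45
ee_pos: [0.4439, 0.3356, 0.3017]
eef_rot: [1.0, 0.004, -0.0, 0.0]
contact_force: [1.1, -0.5, 0.0]
finger_gap: 1.004
t 36.45 tcp [0.4439 0.3356 0.3017] yaw 0.4 gap 1.004 F [ 1.1 -0.5  0. ]
 shift now-axes units [ 3.45 -0.47  0.07]  final-axes units [ 3.44 -0.49  0.07] turn units [0.01 0.01 0.07]
```

View pics/j1.png

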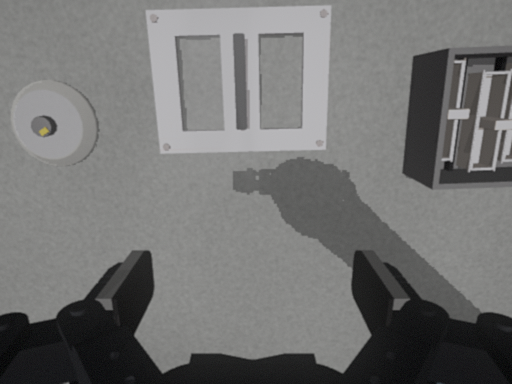

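```bash
python3 - <<'E'
from h import *
im=cv2.imread('pics/j1.png')
cv2.imwrite('pics/j1a.png',cv2.resize(im[0:160,140:340],None,fx=3.7,fy=3.7,interpolation=cv2.INTER_CUBIC))
E
```

```text
(no output)
```

View pics/j1a.png

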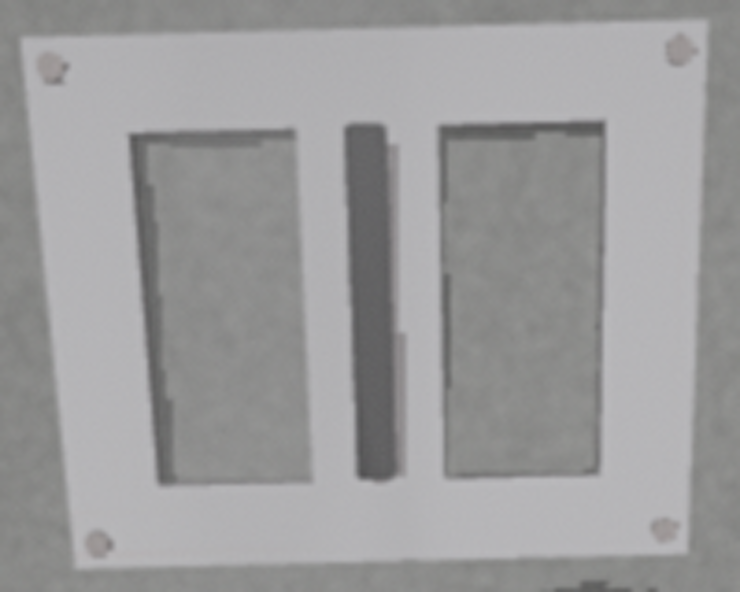

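```bash
python3 - <<'E'
from h import *
m=np.load('m_j1.npy',allow_pickle=True).item()
W=lambda u,v,z: onplane(m,*px(u,v,3.7,140,0),z)
q=np.array([W(*p,.016) for p in((22,38),(709,20),(688,553),(75,568))]);print(q[:,:2].round(4).tolist(),q.mean(0))
d1=(q[0]+q[1]-q[2]-q[3])/2;d2=(q[0]+q[3]-q[1]-q[2])/2
print(np.linalg.norm(d1),np.linalg.norm(d2),np.degrees(np.arctan2(d1[1],d1[0])),np.degrees(np.arctan2(-d2[0],d2[1])))
r=np.array([W(*p,.036) for p in((345,125),(385,124),(397,479),(358,480))]);print(r.mean(0));e=(r[0]+r[1]-r[2]-r[3])/2;print(np.linalg.norm(e),np.degrees(np.arctan2(e[1],e[0])))
c=q.mean(0);go([c[0],c[1],.044],2.0)
E
```

```text
[[0.6009, 0.4518], [0.6073, 0.252], [0.4518, 0.2471], [0.4452, 0.4473]] [0.52628866 0.34955031 0.016     ]
0.15570676410999912 0.20006528704292742 1.7279947255292667 1.8567489447812522
[0.52627709 0.34947324 0.036     ]
0.09901734190472875 1.9988910224074998
t 36.5 tcp [0.4444 0.3346 0.3017] yaw 0.28 gap 0.999 F [-0.4 -1.2  0. ]
 shift now-axes units [ 3.28 -0.59 10.31]  final-axes units [ 3.29 -0.48 10.31] turn units [ 0.01  0.01 -0.29]
```

```bash
python3 -m handwheel '[0.8,-0.1,1,0,0,-0.27,0.4, 0.8,-0.1,1,0,0,0,0.4, 0.8,-0.1,1,0,0,0,0.4, 0.8,-0.1,1,0,0,0,0.4, 0.1,-0.1,1,0,0,0,0.4, 0,0,1,0,0,0,0.4, 0,0,1,0,0,0,0.4, 0,0,1,0,0,0,0.4, 0,0,1,0,0,0,0.4, 0,0,0.6,0,0,0,0.4]';python3 -m handwheel '[0,0,0,0,0,0,0.4, 0,0,0,0,0,0,0.4]';python3 - <<'E'
from h import *
go([0.5263,0.3495,.041],1.85);snap('wrist','j2')
E
```

```text
time_s: 37.5
ee_pos: [0.5263, 0.3469, 0.0599]
eef_rot: [1.0, 0.015, -0.001, 0.002]
contact_force: [-0.7, 0.6, 0.4]
finger_gap: 0.598
time_s: 37.7
ee_pos: [0.5271, 0.3496, 0.0627]
eef_rot: [1.0, 0.016, 0.0, 0.0]
contact_force: [0.5, 1.0, 0.7]
finger_gap: 0.599
t 37.7 tcp [0.5271 0.3496 0.0627] yaw 1.83 gap 0.599 F [0.5 1.  0.7]
 shift now-axes units [-0.03  0.    0.87]  final-axes units [-0.03  0.    0.87] turn units [ 0.   -0.01 -0.  ]
```

View pics/j2.png

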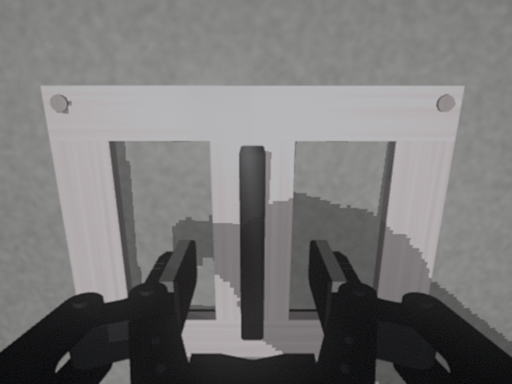

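```bash
python3 -m handwheel '[0,0,0.8,0,0,0,0.5, 0,0,0,0,0,0,0.8, 0,0,0,0,0,0,1, 0,0,0,0,0,0,1, 0,0,0,0,0,0,1, 0,0,0,0,0,0,1]';python3 - <<'E'
from h import *
go([0.5263,0.3495,.041],1.85)
E
```

```text
time_s: 38.35
ee_pos: [0.5271, 0.3506, 0.0436]
eef_rot: [1.0, 0.016, 0.001, -0.0]
contact_force: [-0.9, -1.4, 4.6]
finger_gap: 0.121
t 38.35 tcp [0.5271 0.3506 0.0436] yaw 1.87 gap 0.121 F [-0.9 -1.4  4.6]
 shift now-axes units [-0.03  0.04  0.11]  final-axes units [-0.03  0.04  0.11] turn units [-0.01 -0.01  0.  ]
```

```bash
python3 -m handwheel '[0,0,-0.4,0,0,0,1, 0,0,-0.8,0,0,0,1, 0,0,-1,0,0,0,1, 0,0,-1,0,0,0,1, 0,0,-1,0,0,0,1, 0,0,-0.8,0,0,0,1, 0,0,0,0,0,0,1]';python3 - <<'E'
from h import *
go([0.4932,0.0542,.169],2.6);snap('wrist','j3')
E
```

```text
time_s: 39.05
ee_pos: [0.528, 0.3517, 0.1707]
eef_rot: [1.0, 0.016, 0.003, -0.002]
contact_force: [0.9, -0.1, -2.5]
finger_gap: 0.12
t 39.05 tcp [0.528  0.3517 0.1707] yaw 1.88 gap 0.12 F [ 0.9 -0.1 -2.5]
 shift now-axes units [-1.78 11.85  0.02]  final-axes units [-1.93 11.82  0.07] turn units [-0.03 -0.05 -0.12]
```

View pics/j3.png

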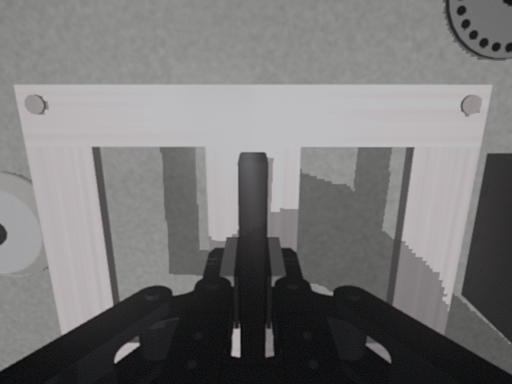

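```bash
python3 -m handwheel '[-0.1,0.6,0,0,0,-0.12,1, -0.1,0.9,0,0,0,0,1, -0.1,1,0,0,0,0,1, -0.2,1,0,0,0,0,1, -0.2,1,0,0,0,0,1, -0.2,1,0,0,0,0,1, -0.2,1,0,0,0,0,1, -0.2,1,0,0,0,0,1, -0.2,1,0,0,0,0,1, -0.2,1,0,0,0,0,1]';python3 -m handwheel '[-0.2,1,0,0,0,0,1, 0,0.8,0,0,0,0,1, 0,0.5,0,0,0,0,1, 0,0,0,0,0,0,1, 0,0,0,0,0,0,1, 0,0,0,0,0,0,1]';python3 - <<'E'
from h import *
go([0.4940,0.0542,.14],2.6);m,im=snap('wrist','j4');np.save('m_j4.npy',m,allow_pickle=True);m,im=snap('top','j4t')
cv2.imwrite('pics/j4z.png',cv2.resize(im[190:260,200:320],None,fx=6,fy=6,interpolation=cv2.INTER_CUBIC))
E
```

```text
time_s: 40.1
ee_pos: [0.4926, 0.1094, 0.1652]
eef_rot: [1.0, 0.023, -0.002, 0.0]
contact_force: [-0.1, 0.5, -3.7]
finger_gap: 0.116
time_s: 40.7
ee_pos: [0.4921, 0.0551, 0.1672]
eef_rot: [1.0, 0.024, -0.0, -0.001]
contact_force: [0.1, -0.1, -3.6]
finger_gap: 0.124
t 40.7 tcp [0.4921 0.0551 0.1672] yaw 2.73 gap 0.124 F [ 0.1 -0.1 -3.6]
 shift now-axes units [0.08 0.04 1.09]  final-axes units [0.08 0.04 1.09] turn units [-0.01  0.    0.02]
```

View pics/j4.png

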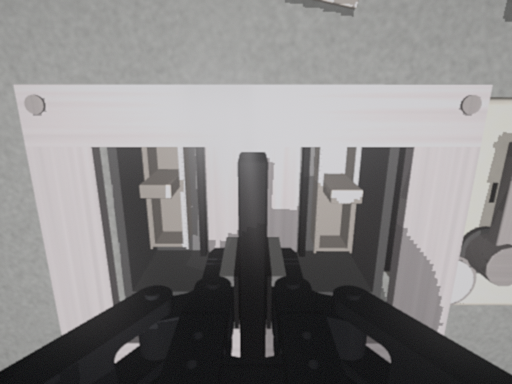

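View pics/j4z.png

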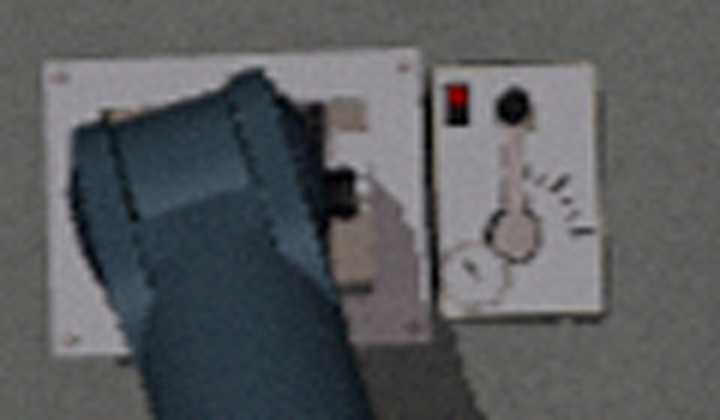

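```bash
python3 - <<'E'
from h import *
im=cv2.imread('pics/i1.png')
cv2.imwrite('pics/i1a.png',cv2.resize(im[60:240,90:310],None,fx=3.3,fy=3.3,interpolation=cv2.INTER_CUBIC))
E
```

```text
(no output)
```

View pics/i1a.png

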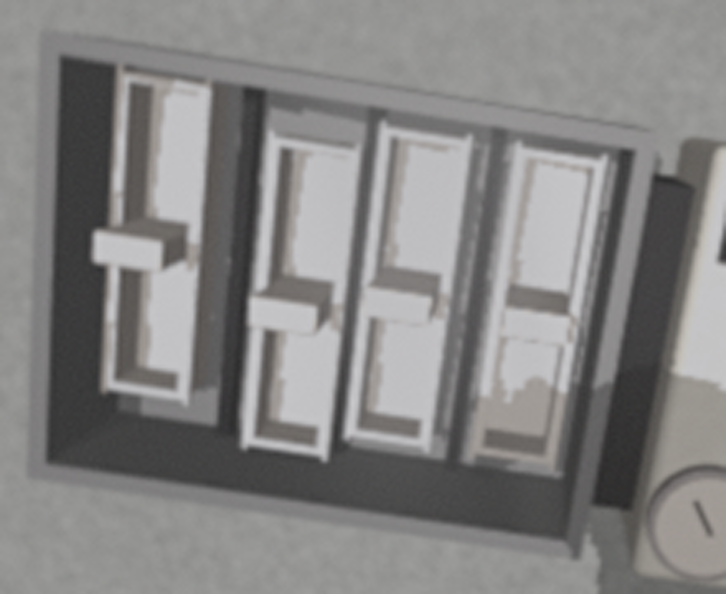

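```bash
python3 - <<'E'
from h import *
m=np.load('m_i1.npy',allow_pickle=True).item()
W=lambda u,v,z: onplane(m,*px(u,v,3.3,90,60),z)
q=np.array([W(*p,.076) for p in((42,34),(658,132),(580,557),(30,475))]);print(q[:,:2].round(4).tolist(),q.mean(0))
i=np.array([W(*p,.076) for p in((61,56),(634,152),(568,540),(47,463))]);print(i[:,:2].round(4).tolist(),i.mean(0))
for q in(q,i):
    d1=(q[0]+q[1]-q[2]-q[3])/2;d2=(q[0]+q[3]-q[1]-q[2])/2
    print(np.linalg.norm(d1),np.linalg.norm(d2),np.degrees(np.arctan2(d1[1],d1[0])),np.degrees(np.arctan2(-d2[0],d2[1])))
E
```

```text
[[0.5584, 0.1489], [0.5671, -0.0335], [0.4285, -0.0393], [0.4212, 0.1429]] [0.49377354 0.05474758 0.076     ]
[[0.5534, 0.143], [0.56, -0.0278], [0.4336, -0.0341], [0.4264, 0.1377]] [0.49335915 0.05471839 0.076     ]
0.1380480996727196 0.18248396222863789 2.4533134695510874 2.51433572225845
0.12680570550625006 0.17146378516374797 2.622960513578204 2.3196221177779623
```

```bash
python3 -m handwheel '[0.08,0,0.6,0,0,0.03,1, 0,0,0.6,0,0,0,1, 0,0,0.3,0,0,0,1, 0,0,0,0,0,0,1, 0,0,0,0,0,0,1]';python3 - <<'E'
from h import *
go([0.4943,0.0548,.1096],2.5);m,im=snap('wrist','j5')
E
```

```text
time_s: 41.3
ee_pos: [0.4938, 0.0534, 0.1291]
eef_rot: [1.0, 0.021, -0.001, -0.0]
contact_force: [-0.7, 0.7, -2.9]
finger_gap: 0.12
t 41.3 tcp [0.4938 0.0534 0.1291] yaw 2.42 gap 0.12 F [-0.7  0.7 -2.9]
 shift now-axes units [ 0.02 -0.05  0.78]  final-axes units [ 0.02 -0.05  0.78] turn units [-0.    0.01 -0.01]
```

View pics/j5.png

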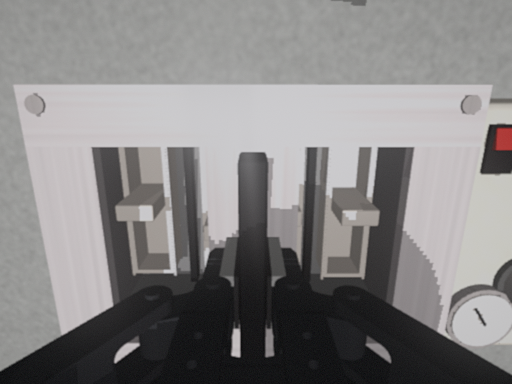

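```bash
python3 -m handwheel '[0.02,-0.04,0.3,0,0,0,1, 0,0,0.3,0,0,0,1, 0,0,0.1,0,0,0,1, 0,0,0,0,0,0,1, 0,0,0,0,0,0,1]';python3 - <<'E'
from h import *
go([0.4943,0.0548,.1096],2.5)
E
```

```text
time_s: 41.85
ee_pos: [0.4947, 0.0544, 0.1122]
eef_rot: [1.0, 0.021, 0.0, -0.0]
contact_force: [-0.5, 0.4, -2.6]
finger_gap: 0.126
t 41.85 tcp [0.4947 0.0544 0.1122] yaw 2.41 gap 0.126 F [-0.5  0.4 -2.6]
 shift now-axes units [-0.01 -0.02  0.11]  final-axes units [-0.01 -0.02  0.11] turn units [-0.   -0.   -0.01]
```

```bash
python3 -m handwheel '[0,0,0.12,0,0,0,1, 0,0,0,0,0,0,1, 0,0,0,0,0,0,1]';python3 - <<'E'
from h import *
go([0.4943,0.0548,.1096],2.5)
E
python3 -m handwheel '[0,0,0,0,0,0,0.7, 0,0,0,0,0,0,0.6, 0,0,-1,0,0,0,0.5, 0,0,-1,0,0,0,0.5, -0.4,0,-1,0,0,0,0.3, -0.6,0,-1,0,0,0,0, -0.6,0,-1,0,0,0,0, -0.6,0,-1,0,0,0,0, -0.4,0,-1,0,0,0,0, 0,0,-0.8,0,0,0,0]';python3 - <<'E'
from h import *
go([0.4943,0.0548,.3],2.5);m,im=snap('wrist','k1');np.save('m_k1.npy',m,allow_pickle=True)
E
```

```text
time_s: 42.15
ee_pos: [0.4951, 0.0545, 0.1115]
eef_rot: [1.0, 0.021, 0.0, 0.001]
contact_force: [-6.0, -1.1, 12.4]
finger_gap: 0.124
t 42.15 tcp [0.4951 0.0545 0.1115] yaw 2.4 gap 0.124 F [-6.  -1.1 12.4]
 shift now-axes units [-0.03 -0.01  0.08]  final-axes units [-0.03 -0.01  0.08] turn units [ 0.01  0.   -0.02]
time_s: 43.15
ee_pos: [0.429, 0.0518, 0.3058]
eef_rot: [1.0, 0.021, 0.001, 0.001]
contact_force: [0.9, -0.3, -0.2]
finger_gap: 1.0
t 43.15 tcp [0.429  0.0518 0.3058] yaw 2.44 gap 1.0 F [ 0.9 -0.3 -0.2]
 shift now-axes units [ 2.61 -0.01  0.24]  final-axes units [ 2.61 -0.01  0.23] turn units [ 0.01 -0.02 -0.01]
```

View pics/k1.png

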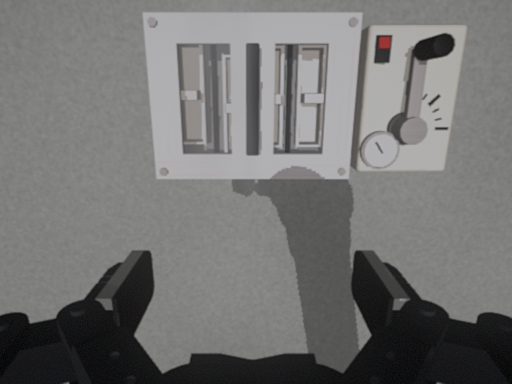

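```bash
python3 - <<'E'
from h import *
im=cv2.imread('pics/k1.png')
cv2.imwrite('pics/k1a.png',cv2.resize(im[5:190,135:370],None,fx=3.2,fy=3.2,interpolation=cv2.INTER_CUBIC))
m,im=snap('scene','k1s');cv2.imwrite('pics/k1sz.png',cv2.resize(im[140:250,170:290],None,fx=5,fy=5,interpolation=cv2.INTER_CUBIC))
E
```

```text
(no output)
```

View pics/k1a.png

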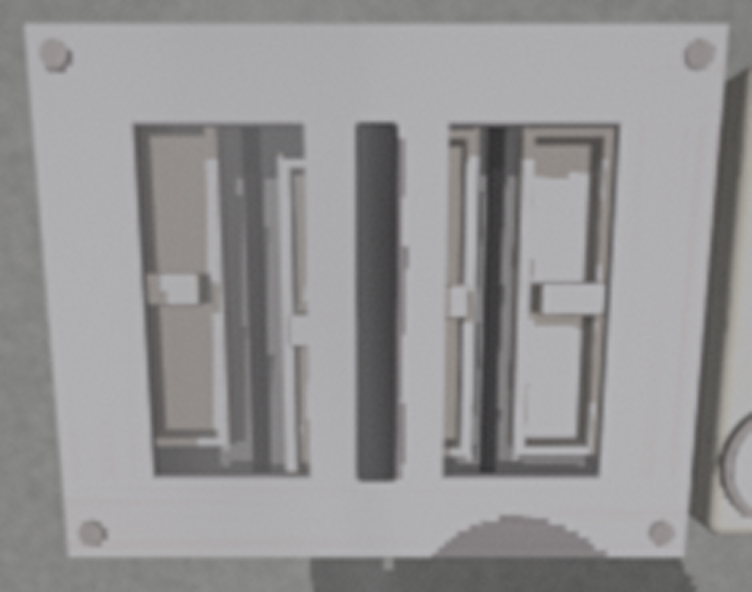

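View pics/k1sz.png

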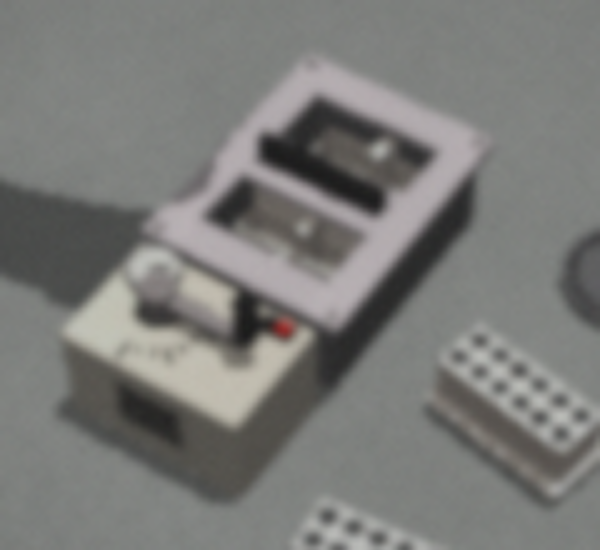

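```bash
python3 - <<'E'
from h import *
m=np.load('m_k1.npy',allow_pickle=True).item()
W=lambda u,v,z: onplane(m,*px(u,v,3.2,135,5),z)
for z in(.084,):
    q=np.array([W(*p,z) for p in((25,25),(729,26),(684,556),(68,556))]);d1=(q[0]+q[1]-q[2]-q[3])/2
    print(q.mean(0),'sides y top/bot',np.linalg.norm(q[0]-q[1]),np.linalg.norm(q[3]-q[2]),'x L/R',np.linalg.norm(q[0]-q[3]),np.linalg.norm(q[1]-q[2]),np.degrees(np.arctan2(d1[1],d1[0])))
    w=np.array([W(*p,z) for p in((134,124),(304,124),(309,476),(155,476))]);print('win2',w.mean(0))
    w=np.array([W(*p,z) for p in((449,124),(620,124),(599,476),(443,476))]);print('win1',w.mean(0))
E
```

```text
[0.49449198 0.05431061 0.084     ] sides y top/bot 0.20041234661512355 0.20066140091961215 x L/R 0.1557522675932728 0.15560638598554694 2.3879956840357517
win2 [0.49269648 0.10028772 0.084     ]
win1 [0.49671365 0.0083227  0.084     ]
```

```bash
python3 -m handwheel '[1,0.7,0,0,0,0.4,0, 1,0.7,0,0,0,0,0, 1,0.7,0,0,0,0,0, 1,0.7,0,0,0,0,0, 1,0.7,0,0,0,0,0, 1,0.7,0,0,0,0,0, 1,0.7,0,0,0,0,0, 0.8,0,0,0,0,0,0, 0,0,0,0,0,0,0, 0,0,0,0,0,0,0]';python3 - <<'E'
from h import *
go([0.688,0.005,.3],0);m,im=snap('wrist','l1');np.save('m_l1.npy',m,allow_pickle=True)
E
```

```text
time_s: 44.25
ee_pos: [0.6249, -0.0691, 0.3026]
eef_rot: [1.0, 0.001, -0.001, -0.001]
contact_force: [0.3, 1.2, 0.2]
finger_gap: 1.004
t 44.25 tcp [ 0.6249 -0.0691  0.3026] yaw 0.06 gap 1.004 F [0.3 1.2 0.2]
 shift now-axes units [ 2.53 -2.96  0.1 ]  final-axes units [ 2.52 -2.96  0.1 ] turn units [-0.01  0.03  0.01]
```

View pics/l1.png

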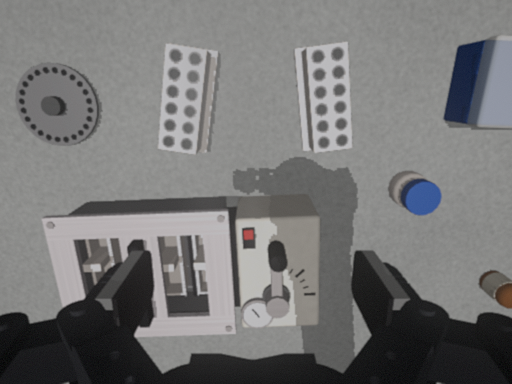

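```bash
python3 - <<'E'
from h import *
im=cv2.imread('pics/l1.png')
cv2.imwrite('pics/l1a.png',cv2.resize(im[30:165,150:365],None,fx=3.6,fy=3.6,interpolation=cv2.INTER_CUBIC))
E
```

```text
(no output)
```

View pics/l1a.png

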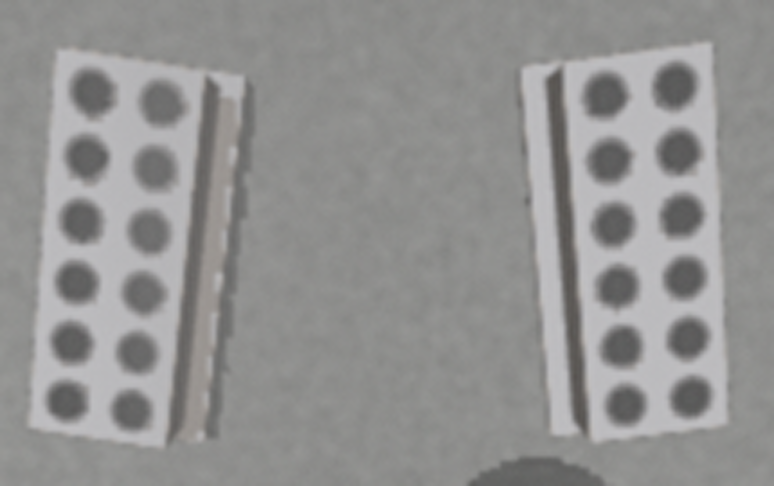

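```bash
python3 - <<'E'
from h import *
m=np.load('m_l1.npy',allow_pickle=True).item()
W=lambda u,v,z: onplane(m,*px(u,v,3.6,150,30),z)
for n,c in dict(f1=((57,50),(205,72),(166,446),(29,427)),f2=((563,65),(712,43),(728,424),(594,440))).items():
    q=np.array([W(*p,.056) for p in c]);d1=(q[0]+q[1]-q[2]-q[3])/2;d2=(q[0]+q[3]-q[1]-q[2])/2
    print(n,q.mean(0),np.linalg.norm(d1),np.linalg.norm(d2),np.degrees(np.arctan2(d1[1],d1[0])),np.degrees(np.arctan2(-d2[0],d2[1])))
for n,c in dict(f1=((93,92),(162,103),(131,410),(67,400)),f2=((605,95),(675,86),(690,396),(625,405))).items():
    q=np.array([W(*p,.056) for p in c]);d1=(q[0]+q[1]-q[2]-q[3])/2;print(n,'wells',q.mean(0),np.degrees(np.arctan2(d1[1],d1[0])))
E
```

```text
f1 [0.68860245 0.00584352 0.056     ] 0.10649557400410745 0.04142622041932385 -8.58581317217484 -7.817727734935291
f2 [ 0.69055842 -0.14983061  0.056     ] 0.10653471901859056 0.04095300487375599 7.609672100991005 7.509890608767815
f1 wells [0.6886525  0.00610358 0.056     ] -8.79623208357138
f2 wells [ 0.69061186 -0.14965985  0.056     ] 7.25991725572097
```

```bash
python3 -m handwheel '[0.6,-1,1,0,0,0.7,0, 0.7,-1,1,0,0,0.72,0, 0.8,-0.8,1,0,0,0,0, 0.8,0,1,0,0,0,0, 0,0,1,0,0,0,0, 0,0,1,0,0,0,0, 0,0,1,0,0,0,0, 0,0,0,0,0,0,0, 0,0,0,0,0,0,0]';python3 - <<'E'
from h import *
go([0.6886,0.006,.057],-8.5);m,im=snap('wrist','l2')
E
```

```text
time_s: 45.2
ee_pos: [0.7013, -0.0068, 0.1293]
eef_rot: [0.997, -0.074, -0.001, 0.0]
contact_force: [0.4, 0.7, 0.4]
finger_gap: 0.997
t 45.2 tcp [ 0.7013 -0.0068  0.1293] yaw -8.46 gap 0.997 F [0.4 0.7 0.4]
 shift now-axes units [-0.58 -0.43  2.89]  final-axes units [-0.58 -0.43  2.89] turn units [0.   0.01 0.01]
```

View pics/l2.png

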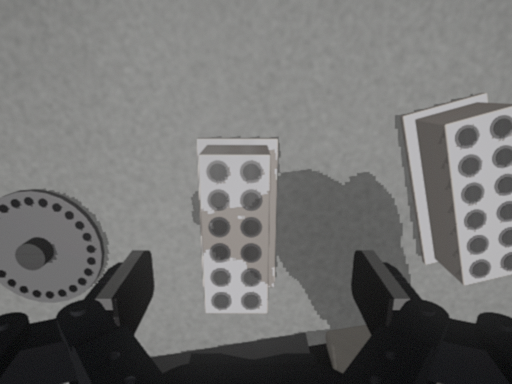

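```bash
python3 -m handwheel '[-0.58,-0.43,0.4,0,0,0,0, 0,0,0.9,0,0,0,0, 0,0,0.9,0,0,0,0, 0,0,0.7,0,0,0,0, 0,0,0,0,0,0,0, 0,0,0,0,0,0,0]';python3 - <<'E'
from h import *
go([0.6886,0.006,.057],-8.5);m,im=snap('wrist','l3')
E
```

```text
time_s: 45.85
ee_pos: [0.6901, 0.0055, 0.0577]
eef_rot: [0.997, -0.074, 0.001, -0.0]
contact_force: [-0.3, 0.4, 1.0]
finger_gap: 1.001
t 45.85 tcp [0.6901 0.0055 0.0577] yaw -8.52 gap 1.001 F [-0.3  0.4  1. ]
 shift now-axes units [-0.06 -0.01  0.03]  final-axes units [-0.06 -0.01  0.03] turn units [-0.   -0.01 -0.  ]
```

View pics/l3.png

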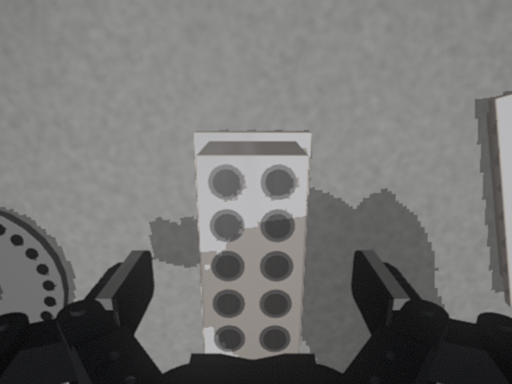

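```bash
python3 -m handwheel '[-0.06,0,0.1,0,0,0,0.4, 0,0,0,0,0,0,0.8, 0,0,0,0,0,0,1, 0,0,0,0,0,0,1, 0,0,0,0,0,0,1]';python3 - <<'E'
from h import *
go([0.6886,0.006,.057],-8.5)
E
python3 -m handwheel '[0,0,-0.4,0,0,0,1, 0,0,-0.8,0,0,0,1, 0,0,-1,0,0,0,1, 0,0,-1,0,0,0,1, 0,0,-1,0,0,0,1, 0,0,-1,0,0,-0.9,1, 0,0,-0.8,0,0,-0.92,1, 0,0,0,0,0,0,1]';python3 - <<'E'
from h import *
go([0.4937,0.1003,.2],2.4);m,im=snap('wrist','l4')
E
```

```text
time_s: 46.4
ee_pos: [0.6888, 0.0061, 0.0552]
eef_rot: [0.997, -0.074, 0.001, -0.0]
contact_force: [-0.5, 0.1, 2.8]
finger_gap: 0.478
t 46.4 tcp [0.6888 0.0061 0.0552] yaw -8.5 gap 0.478 F [-0.5  0.1  2.8]
 shift now-axes units [-0.01  0.01 -0.07]  final-axes units [-0.01  0.01 -0.07] turn units [-0.01 -0.02  0.  ]
time_s: 47.2
ee_pos: [0.69, 0.0059, 0.2082]
eef_rot: [1.0, 0.021, 0.003, -0.0]
contact_force: [0.3, 0.7, -0.5]
finger_gap: 0.478
t 47.2 tcp [0.69   0.0059 0.2082] yaw 2.39 gap 0.478 F [ 0.3  0.7 -0.5]
 shift now-axes units [-7.69 -4.1   0.28]  final-axes units [-7.69 -4.1   0.33] turn units [-0.   -0.06 -0.  ]
```

View pics/l4.png

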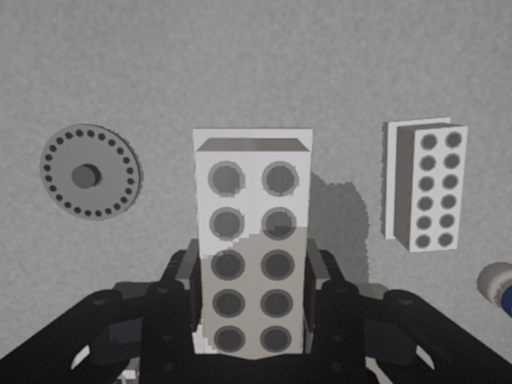

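```bash
python3 -m handwheel '[-0.8,-0.5,0,0,0,0,1, -1,-0.5,0,0,0,0,1, -1,-0.5,0,0,0,0,1, -1,-0.5,0,0,0,0,1, -1,-0.5,0,0,0,0,1, -1,-0.5,0,0,0,0,1, -1,-0.6,0,0,0,0,1, -0.9,-0.5,0,0,0,0,1, 0,0,0,0,0,0,1, 0,0,0.5,0,0,0,1]';python3 -m handwheel '[0,0,0.5,0,0,0,1, 0,0,0.5,0,0,0,1, 0,0,0.2,0,0,0,1,0,0,0,0,0,0,1, 0,0,0,0,0,0,1]';python3 - <<'E'
from h import *
go([0.4928,0.1003,.1272],2.4);m,im=snap('wrist','l5');np.save('m_l5.npy',m,allow_pickle=True)
E
```

```text
time_s: 48.25
ee_pos: [0.4917, 0.1002, 0.1918]
eef_rot: [1.0, 0.021, 0.001, 0.0]
contact_force: [0.2, 0.3, -1.6]
finger_gap: 0.478
time_s: 48.75
ee_pos: [0.4916, 0.1001, 0.1615]
eef_rot: [1.0, 0.021, -0.0, -0.0]
contact_force: [-0.4, 0.2, -1.9]
finger_gap: 0.478
t 48.75 tcp [0.4916 0.1001 0.1615] yaw 2.39 gap 0.478 F [-0.4  0.2 -1.9]
 shift now-axes units [ 0.05 -0.01  1.37]  final-axes units [ 0.05 -0.01  1.37] turn units [-0.  0. -0.]
```

View pics/l5.png

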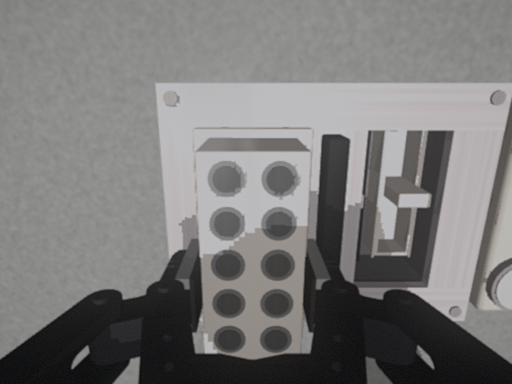

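```bash
python3 -m handwheel '[0.05,0,0.5,0,0,0,1, 0,0,0.3,0,0,0,1, 0,0,0.25,0,0,0,1, 0,0,0,0,0,0,1, 0,0,0,0,0,0,1]';python3 - <<'E'
from h import *
go([0.4928,0.1003,.1272],2.4)
E
```

```text
time_s: 49.3
ee_pos: [0.4924, 0.1002, 0.1352]
eef_rot: [1.0, 0.021, -0.0, -0.0]
contact_force: [0.2, -0.4, -1.6]
finger_gap: 0.475
t 49.3 tcp [0.4924 0.1002 0.1352] yaw 2.42 gap 0.475 F [ 0.2 -0.4 -1.6]
 shift now-axes units [ 0.02 -0.    0.32]  final-axes units [ 0.02 -0.01  0.32] turn units [-0.    0.01  0.  ]
```

```bash
python3 -m handwheel '[0,0,0.2,0,0,0,1, 0,0,0.1,0,0,0,1, 0,0,0,0,0,0,1]';python3 - <<'E'
from h import *
go([0.4928,0.1003,.1272],2.4)
E
```

```text
time_s: 49.6
ee_pos: [0.4923, 0.1, 0.1276]
eef_rot: [1.0, 0.021, -0.0, 0.0]
contact_force: [0.1, 0.4, -2.0]
finger_gap: 0.478
t 49.6 tcp [0.4923 0.1    0.1276] yaw 2.41 gap 0.478 F [ 0.1  0.4 -2. ]
 shift now-axes units [ 0.02 -0.01  0.02]  final-axes units [ 0.02 -0.01  0.02] turn units [0.   0.01 0.  ]
```

```bash
python3 -m handwheel '[0,0,0.08,0,0,0,1, 0,0,0,0,0,0,1, 0,0,0,0,0,0,0.3, 0,0,0,0,0,0,0.2, 0,0,0,0,0,0,0.2, 0,0,-1,0,0,0,0.2, 0,0,-1,0,0,0,0.1, 0,0,-1,0,0,0,0, 0,0,-1,0,0,0,0, 0,0,-0.5,0,0,0,0]';python3 - <<'E'
from h import *
go([0.62,-0.1,.24],7.5);m,im=snap('wrist','l6');np.save('m_l6.npy',m,allow_pickle=True)
E
```

```text
time_s: 50.6
ee_pos: [0.4939, 0.1006, 0.2409]
eef_rot: [1.0, 0.021, 0.002, -0.0]
contact_force: [-0.7, 0.2, -0.7]
finger_gap: 1.004
t 50.6 tcp [0.4939 0.1006 0.2409] yaw 2.41 gap 1.004 F [-0.7  0.2 -0.7]
 shift now-axes units [4.7  8.23 0.05]  final-axes units [3.95 8.61 0.04] turn units [-0.   -0.04 -0.85]
```

View pics/l6.png

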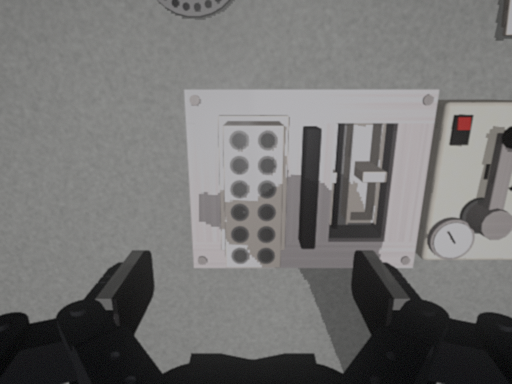

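```bash
python3 -m handwheel '[0.6,0.9,0,0,0,0,0, 0.7,1,0,0,0,0,0, 0.7,1,0,0,0,0,0, 0.7,1,0,0,0,0,0, 0.7,1,0,0,0,0,0, 0.7,1,0,0,0,0,0, 0.7,1,0,0,0,0,0, 0.7,1,0,0,0,0,0, 0.7,1,0,0,0,0,0, 0.7,1,0,0,0,-0.85,0]';python3 -m handwheel '[0,0,1,0,0,0,0, 0,0,1,0,0,0,0, 0,0,1,0,0,0,0, 0,0,1,0,0,0,0, 0,0,0,0,0,0,0, 0,0,0,0,0,0,0]';python3 - <<'E'
from h import *
go([0.6906,-0.1498,.0565],7.5);m,im=snap('wrist','l7');np.save('m_l7.npy',m,allow_pickle=True)
E
```

```text
time_s: 51.65
ee_pos: [0.6754, -0.1408, 0.2365]
eef_rot: [0.998, 0.067, -0.001, -0.0]
contact_force: [0.0, 0.5, 0.9]
finger_gap: 1.0
time_s: 52.25
ee_pos: [0.6745, -0.1397, 0.1371]
eef_rot: [0.998, 0.066, -0.001, -0.0]
contact_force: [-0.3, -1.1, 0.1]
finger_gap: 1.002
t 52.25 tcp [ 0.6745 -0.1397  0.1371] yaw 7.52 gap 1.002 F [-0.3 -1.1  0.1]
 shift now-axes units [0.59 0.49 3.22]  final-axes units [0.59 0.48 3.22] turn units [-0.01  0.02  0.  ]
```

View pics/l7.png

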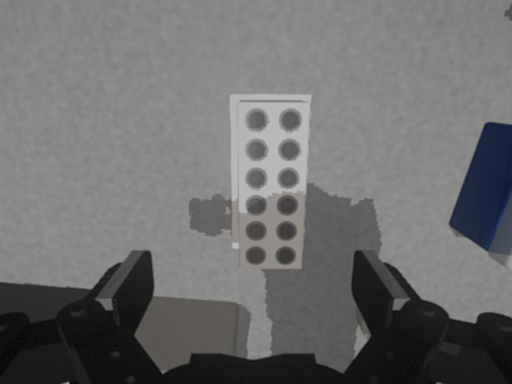

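```bash
python3 - <<'E'
from h import *
m=np.load('m_l7.npy',allow_pickle=True).item()
q=np.array([onplane(m,*p,.056) for p in((238,102),(310,101),(303,269),(239.5,269))]);d1=(q[0]+q[1]-q[2]-q[3])/2
print(q.mean(0),np.linalg.norm(d1),np.linalg.norm(q[0]-q[1]),np.degrees(np.arctan2(d1[1],d1[0])))
w=np.array([onplane(m,*p,.056) for p in((257,119),(290,119.5),(285.5,256),(256,256))]);print(w.mean(0))
E
```

```text
[ 0.69073883 -0.15029841  0.056     ] 0.10792535927440994 0.04134314422588416 7.688807113451348
[ 0.69050583 -0.15003851  0.056     ]
```

```bash
python3 -m handwheel '[0.6,0.49,0.5,0,0,0,0, 0,0,1,0,0,0,0, 0,0,1,0,0,0,0, 0,0,0.7,0,0,0,0, 0,0,0,0,0,0,0, 0,0,0,0,0,0,0]';python3 - <<'E'
from h import *
go([0.6906,-0.1501,.0555],7.6)
E
```

```text
time_s: 52.9
ee_pos: [0.6925, -0.15, 0.0595]
eef_rot: [0.998, 0.066, 0.001, 0.0]
contact_force: [0.9, 0.0, 0.7]
finger_gap: 1.004
t 52.9 tcp [ 0.6925 -0.15    0.0595] yaw 7.52 gap 1.004 F [0.9 0.  0.7]
 shift now-axes units [-0.08 -0.    0.16]  final-axes units [-0.08 -0.    0.16] turn units [ 0.   -0.01 -0.01]
```

```bash
python3 -m handwheel '[-0.06,0,0.16,0,0,0,0.4, 0,0,0,0,0,0,0.8, 0,0,0,0,0,0,1, 0,0,0,0,0,0,1, 0,0,0,0,0,0,1]';python3 - <<'E'
from h import *
go([0.6906,-0.1501,.0555],7.6)
E
python3 -m handwheel '[0,0,-0.4,0,0,0,1, 0,0,-0.8,0,0,0,1, 0,0,-1,0,0,0,1, 0,0,-1,0,0,0,1, 0,0,-1,0,0,0,1, 0,0,-1,0,0,0.5,1, 0,0,-0.8,0,0,0.36,1, 0,0,0,0,0,0,1]';python3 - <<'E'
from h import *
go([0.4967,0.0083,.21],2.4);m,im=snap('wrist','l8')
m=np.load('m_l6.npy',allow_pickle=True).item();print('windows from l6',np.mean([onplane(m,*p,.084) for p in((195,99),(428,99),(406,259),(203,260))],0))
E
```

```text
time_s: 53.4
ee_pos: [0.6913, -0.1502, 0.0557]
eef_rot: [0.998, 0.066, 0.001, 0.0]
contact_force: [-0.4, 1.0, 3.7]
finger_gap: 0.479
t 53.4 tcp [ 0.6913 -0.1502  0.0557] yaw 7.52 gap 0.479 F [-0.4  1.   3.7]
 shift now-axes units [-0.03 -0.01  0.01]  final-axes units [-0.03 -0.01  0.01] turn units [ 0.01 -0.02 -0.01]
time_s: 54.2
ee_pos: [0.6931, -0.1503, 0.2105]
eef_rot: [1.0, 0.021, 0.005, 0.001]
contact_force: [0.9, 0.1, -0.3]
finger_gap: 0.479
t 54.2 tcp [ 0.6931 -0.1503  0.2105] yaw 2.35 gap 0.479 F [ 0.9  0.1 -0.3]
 shift now-axes units [-7.59 -6.66 -0.06]  final-axes units [-7.58 -6.67  0.02] turn units [ 0.02 -0.09 -0.01]
windows from l6 [0.4948981  0.05355499 0.084     ]
```

View pics/l8.png

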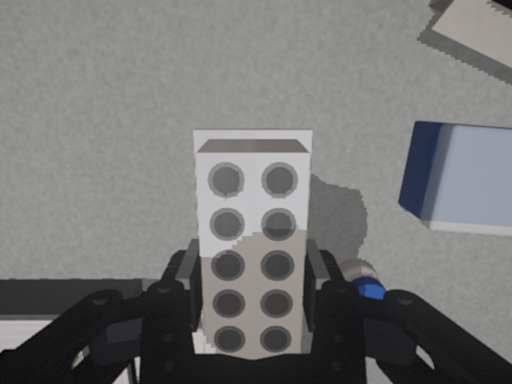

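```bash
python3 -m handwheel '[-0.6,-0.8,0,0,0,0,1, -0.9,-1,0,0,0,0,1, -1,-1,0,0,0,0,1, -1,-1,0,0,0,0,1, -1,-1,0,0,0,0,1, -1,-1,0,0,0,0,1, -1,-0.9,0,0,0,0,1, -1,0,0,0,0,0,1, 0,0,0.5,0,0,0,1, 0,0,0.5,0,0,0,1]';python3 -m handwheel '[0,0,0.5,0,0,0,1, 0,0,0.3,0,0,0,1,0,0,0,0,0,0,1, 0,0,0,0,0,0,1]';python3 - <<'E'
from h import *
go([0.4972,0.0082,.1277],2.4);m,im=snap('wrist','l9');np.save('m_l9.npy',m,allow_pickle=True)
E
```

```text
time_s: 55.25
ee_pos: [0.4954, 0.0089, 0.1784]
eef_rot: [1.0, 0.021, -0.0, 0.0]
contact_force: [-0.7, -0.9, -0.9]
finger_gap: 0.479
time_s: 55.65
ee_pos: [0.4965, 0.0094, 0.1591]
eef_rot: [1.0, 0.02, -0.0, -0.0]
contact_force: [-0.5, 0.9, -1.3]
finger_gap: 0.476
t 55.65 tcp [0.4965 0.0094 0.1591] yaw 2.33 gap 0.476 F [-0.5  0.9 -1.3]
 shift now-axes units [0.03 0.05 1.26]  final-axes units [0.03 0.05 1.26] turn units [-0.01  0.01 -0.01]
```

View pics/l9.png

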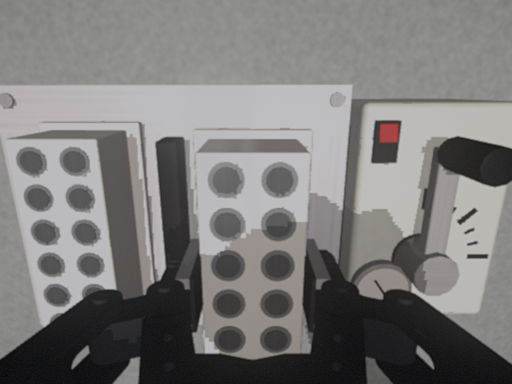

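```bash
python3 -m handwheel '[0.02,0.04,0.5,0,0,0,1, 0,0,0.3,0,0,0,1, 0,0,0.15,0,0,0,1, 0,0,0,0,0,0,1, 0,0,0,0,0,0,1]';python3 - <<'E'
from h import *
go([0.4972,0.0082,.1277],2.4)
E
```

```text
time_s: 56.2
ee_pos: [0.4967, 0.0085, 0.1357]
eef_rot: [1.0, 0.021, -0.0, -0.0]
contact_force: [0.4, -0.5, 0.3]
finger_gap: 0.479
t 56.2 tcp [0.4967 0.0085 0.1357] yaw 2.36 gap 0.479 F [ 0.4 -0.5  0.3]
 shift now-axes units [0.02 0.01 0.32]  final-axes units [0.02 0.01 0.32] turn units [-0.    0.   -0.01]
```

```bash
python3 -m handwheel '[0,0,0.2,0,0,0,1, 0,0,0.15,0,0,0,1, 0,0,0,0,0,0,1]';python3 - <<'E'
from h import *
go([0.4972,0.0082,.1277],2.4)
E
```

```text
time_s: 56.5
ee_pos: [0.4972, 0.0085, 0.1276]
eef_rot: [1.0, 0.021, 0.0, 0.0]
contact_force: [-0.5, -0.2, 2.3]
finger_gap: 0.477
t 56.5 tcp [0.4972 0.0085 0.1276] yaw 2.36 gap 0.477 F [-0.5 -0.2  2.3]
 shift now-axes units [-0.    0.01 -0.  ]  final-axes units [-0.    0.01 -0.  ] turn units [ 0.   -0.01 -0.01]
```

```bash
python3 -m handwheel '[0,0,0,0,0,0,0.3, 0,0,0,0,0,0,0.2, 0,0,0,0,0,0,0.2, 0,0,-1,0,0,0,0.2, 0,0,-1,0,0,0,0.1, 0,0,-1,0,0,0,0, -0.6,0.3,-1,0,0,0,0, -0.6,0.4,-1,0,0,0,0, -0.6,0.4,-1,0,0,0,0, -0.6,0.4,-1,0,0,0,0]';python3 -m handwheel '[-0.3,0,0,0,0,0.4,0, 0,0,0,0,0,0,0, 0,0,0,0,0,0,0]';python3 - <<'E'
from h import *
go([0.43,-0.05,.3],0);m,im=snap('wrist','n1');np.save('m_n1.npy',m,allow_pickle=True)
cv2.imwrite('pics/n1a.png',cv2.resize(im[0:200,120:400],None,fx=2.8,fy=2.8,interpolation=cv2.INTER_CUBIC))
m,im=snap('scene','n1s');cv2.imwrite('pics/n1sz.png',cv2.resize(im[140:250,170:290],None,fx=5,fy=5,interpolation=cv2.INTER_CUBIC))
E
```

```text
time_s: 57.5
ee_pos: [0.4374, -0.0318, 0.3029]
eef_rot: [1.0, 0.021, -0.0, 0.0]
contact_force: [-0.0, -1.2, 0.2]
finger_gap: 1.002
time_s: 57.8
ee_pos: [0.4306, -0.0317, 0.3016]
eef_rot: [1.0, 0.0, -0.0, 0.0]
contact_force: [0.2, -0.0, -0.2]
finger_gap: 1.0
t 57.8 tcp [ 0.4306 -0.0317  0.3016] yaw 0.01 gap 1.0 F [ 0.2 -0.  -0.2]
 shift now-axes units [-0.02  0.73  0.07]  final-axes units [-0.02  0.73  0.07] turn units [0. 0. 0.]
```

View pics/n1a.png

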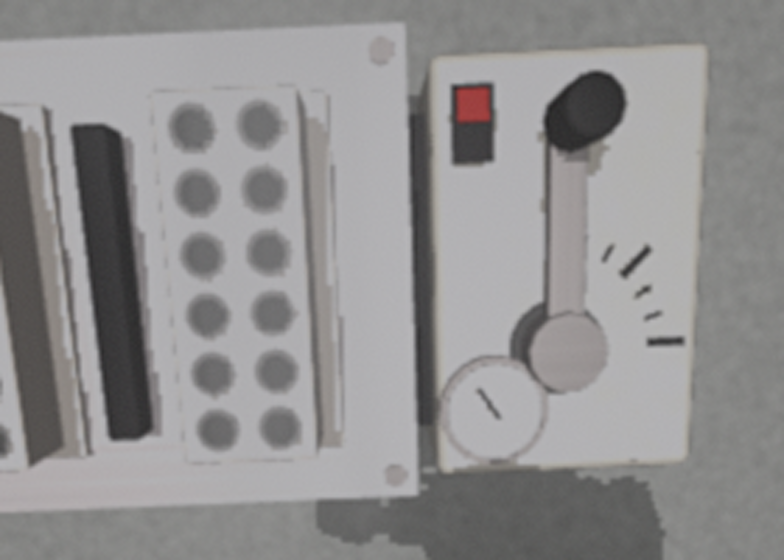

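View pics/n1sz.png

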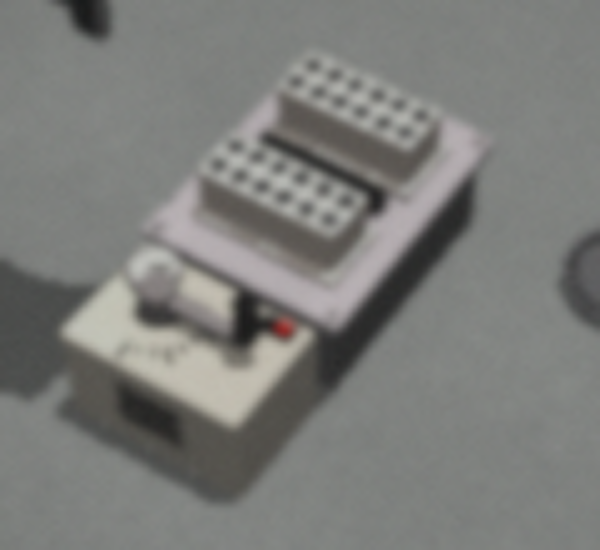

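```bash
python3 - <<'E'
from h import *
m=np.load('m_n1.npy',allow_pickle=True).item()
W=lambda u,v,z: onplane(m,*px(u,v,2.8,120,0),z)
q=np.array([W(*p,.128) for p in((152,92),(297,86),(318,455),(186,463))]);print(q.mean(0),[np.linalg.norm(q[i]-q[j]).round(4) for i,j in((0,1),(3,2),(0,3),(1,2))])
k=W(597,102,.138)[:2];p=W(569,351,.11)[:2];print('knob',k,'piv',p,np.linalg.norm(k-p),'cw',-np.degrees(np.arctan2(*(k-p)[::-1])))
m6=np.load('m_l6.npy',allow_pickle=True).item()
q=np.array([onplane(m6,*p,.128) for p in((223,126),(287,126),(281,265),(226,267))]);print(q.mean(0),[np.linalg.norm(q[i]-q[j]).round(4) for i,j in((0,1),(3,2),(0,3),(1,2))])
E
```

```text
[0.49695505 0.00811578 0.128     ] [np.float64(0.0412), np.float64(0.0419), np.float64(0.1073), np.float64(0.1063)]
knob [ 0.54569262 -0.09349189] piv [ 0.47560215 -0.09570281] 0.0701253275531791 cw -1.8067309811290821
[0.49323614 0.09922088 0.128     ] [np.float64(0.0435), np.float64(0.0423), np.float64(0.107), np.float64(0.1053)]
```

```bash
python3 -m handwheel '[0.9,0.5,0.6,0,0,0,0.7, 0.9,0.5,0.6,0,0,0,0.7, 0.9,0.5,0.7,0,0,0,0.7, 0.9,0.5,0.7,0,0,0,0.7, 0.9,0.5,0.7,0,0,0,0.7, 0.1,0,0.7,0,0,0,0.7, 0,0,0.7,0,0,0,0.7, 0,0,0,0,0,0,0.7, 0,0,0,0,0,0,0.7]';python3 - <<'E'
from h import *
go([0.5457,-0.0935,.138],0);m,im=snap('wrist','o1')
E
```

```text
time_s: 58.8
ee_pos: [0.5455, -0.0939, 0.1837]
eef_rot: [1.0, 0.0, -0.001, -0.001]
contact_force: [0.3, -0.3, -0.4]
finger_gap: 0.304
t 58.8 tcp [ 0.5455 -0.0939  0.1837] yaw 0.0 gap 0.304 F [ 0.3 -0.3 -0.4]
 shift now-axes units [ 0.01 -0.01  1.83]  final-axes units [ 0.01 -0.02  1.83] turn units [-0.01  0.02  0.  ]
```

View pics/o1.png

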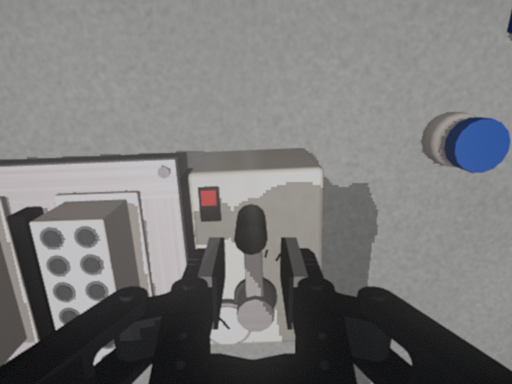

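```bash
python3 -m handwheel '[0,0,0.6,0,0,0,0.7, 0,0,0.7,0,0,0,0.7, 0,0,0.5,0,0,0,0.7, 0,0,0,0,0,0,0.7, 0,0,0,0,0,0,0.7]'; python3 -m handwheel '[-0.02,0.38,0,0,0,0,0.7, -0.03,0.38,0,0,0,0,0.7, -0.06,0.24,0,0,0,0,0.7, -0.06,0.23,0,0,0,0,0.7, -0.1,0.22,0,0,0,0,0.7, -0.11,0.22,0,0,0,0,0.7, -0.15,0.2,0,0,0,0,0.7, -0.15,0.2,0,0,0,0,0.7, 0,0,0,0,0,0,0.7, 0,0,0,0,0,0,0.7]';python3 - <<'E'
from h import *
go([0.5272,-0.1475,.138],0);m,im=snap('wrist','o2')
E
```

```text
time_s: 59.35
ee_pos: [0.5457, -0.0944, 0.1394]
eef_rot: [1.0, -0.0, -0.0, -0.0]
contact_force: [-0.3, -0.4, 0.6]
finger_gap: 0.299
time_s: 60.35
ee_pos: [0.5276, -0.1471, 0.1392]
eef_rot: [1.0, -0.001, -0.001, 0.0]
contact_force: [-0.2, 0.1, 0.2]
finger_gap: 0.298
t 60.35 tcp [ 0.5276 -0.1471  0.1392] yaw -0.09 gap 0.298 F [-0.2  0.1  0.2]
 shift now-axes units [-0.02  0.01  0.05]  final-axes units [-0.02  0.01  0.05] turn units [ 0.01  0.02 -0.02]
```

View pics/o2.png

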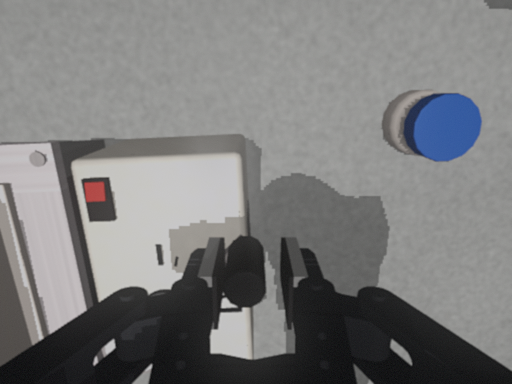

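```bash
python3 -m handwheel '[0,-0.1,0,0,0,0,0.7, 0,0,-0.5,0,0,0,0.6, 0,0,-1,0,0,0,0.6, 0,0,-1,0,0,0,0.6, -0.6,-0.5,-1,0,0,0,0.5, -0.7,-0.5,-1,0,0,0,0.4, -0.7,-0.5,-1,0,0,0,0.4, -0.7,-0.3,-1,0,0,0,0.4, -0.7,0,0,0,0,0,0.4, 0,0,0,0,0,0,0.4]';python3 -m handwheel '[0,0,0,0,0,0,0.4]';python3 - <<'E'
from h import *
go([0.5272,-0.1475,.138],0);m,im=snap('wrist','o3');np.save('m_o3.npy',m,allow_pickle=True)
cv2.imwrite('pics/o3a.png',cv2.resize(im[0:200,200:400],None,fx=3,fy=3,interpolation=cv2.INTER_CUBIC))
m,im=snap('top','o3t')
E
```

```text
time_s: 61.4
ee_pos: [0.4427, -0.0983, 0.3038]
eef_rot: [1.0, -0.0, 0.001, 0.001]
contact_force: [0.5, -0.7, -0.9]
finger_gap: 0.593
time_s: 61.5
ee_pos: [0.4438, -0.0986, 0.3026]
eef_rot: [1.0, -0.0, 0.001, 0.0]
contact_force: [-0.5, -0.1, -0.7]
finger_gap: 0.603
t 61.5 tcp [ 0.4438 -0.0986  0.3026] yaw -0.04 gap 0.603 F [-0.5 -0.1 -0.7]
 shift now-axes units [3.33 1.95 6.59]  final-axes units [3.34 1.96 6.58] turn units [ 0.01 -0.01 -0.01]
```

View pics/o3.png

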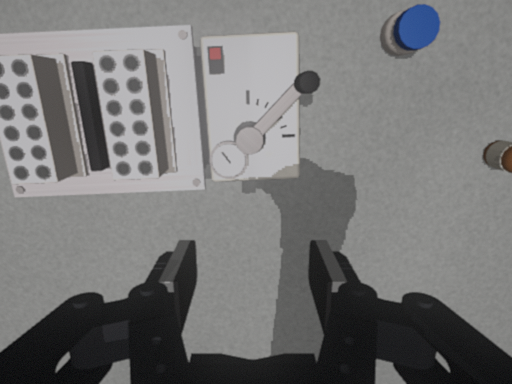

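View pics/o3a.png

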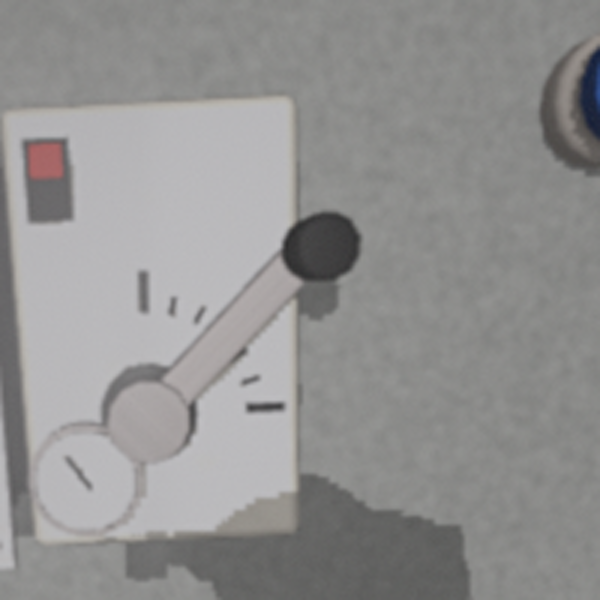

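View pics/o3t.png

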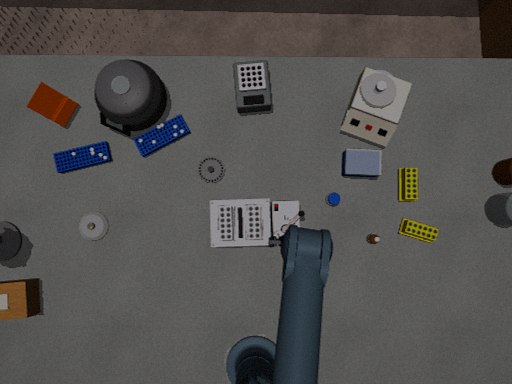

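```bash
python3 - <<'E'
from h import *
m=np.load('m_o3.npy',allow_pickle=True).item()
W=lambda u,v,z: onplane(m,*px(u,v,3,200,0),z)
for t in((322,245),(326,245)):
    k=W(*t,.138)[:2];p=W(151,421,.11)[:2];print('knob',k,'piv',p,np.linalg.norm(k-p),'cw',-np.degrees(np.arctan2(*(k-p)[::-1])),'manifold cw +2.5')
h=[W(*q,.085) for q in((5,112),(293,98),(296,530),(38,541))];d=h[1]-h[2];d2=h[0]-h[3];print(np.degrees(np.arctan2(d[1],d[0])),np.degrees(np.arctan2(d2[1],d2[0])))
# cover screws/filters
q=np.array([onplane(m,*p,.128) for p in((98.5,53),(152,50),(158,178),(108,180))]);print(q.mean(0),[np.linalg.norm(q[i]-q[j]).round(4) for i,j in((0,1),(3,2),(0,3),(1,2))])
E
```

```text
knob [ 0.52605912 -0.14243111] piv [ 0.47534221 -0.09658158] 0.06836945928555169 cw 42.11447884938866 manifold cw +2.5
knob [ 0.52605964 -0.14349841] piv [ 0.47534221 -0.09658158] 0.06909013084292237 cw 42.77077900604725 manifold cw +2.5
2.6443839965165665 2.357775657236861
[0.49600341 0.00632013 0.128     ] [np.float64(0.0436), np.float64(0.0451), np.float64(0.1063), np.float64(0.1066)]
```

```bash
python3 - <<'E'
from h import *
print(ctrl.hand_in(), ctrl.sense()['time_s'])
E
```

```text
the job is handed in; nothing more can be done
the job is handed in; nothing more can be done
```

The filter run setup is done and handed in at about 62 s of the 210 s. The hand-in gives no verdict, so what follows rests on my own camera measurements.

- **Lever shut:** The knob slipped out of the grip partway through this push. The lever still ended shut, within about 1° in the camera check.
- **Troughs:** All four were on the bench and each now stands in its own lane. The worst offset along a lane is about 8 mm, against the 14 mm allowed. One trough in lane 3 sat a few millimetres off where I had placed it, but stayed inside its lane, so I left it.
- **Cover:** It is level on the rim, about 1 mm off centre. Its 156 x 200 mm outline measured correctly at the home height.
- **Filter blocks:** Both are seated in the windows. Just after each was seated, their outlines matched the seated height and each sat within about 1.5 mm of its window centre.
- **Lever half open:** It reads 44.6–45.3°.

Two checks disagreed slightly:
- When I set the cover down, the force rose about 2 mm above the height I expected. The picture afterwards showed it home.
- In the last picture, a rough outline gave the second block as 44–45 mm wide instead of 42, and its centre about 2 mm from the earlier reading. I put this down to a coarse corner pick, because the earlier, sharper picture fitted.

The last overview shows the bystanders and the yellow look-alikes where they started, and the gripper well clear of everything.

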